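# Fit the rinse-water filter and restart the unit

### The arm

A 6-joint arm with a two-finger parallel gripper is mounted at the origin on the work surface. World frame = base frame: x ahead of the robot, y to its left, z up, the work surface at z = 0. Lengths are in m, angles in rad, forces in N, time in s.
With the tool pointing down it reaches from about 0.35 to 0.975 m from the base axis. Payload 4.9 kg.
Tool frame: the origin (TCP) lies at the very end of the fingers, on their centre line; the grasp point (between the pads) lies 19 mm behind it; z points along the fingers, x is the direction in which the jaws open and shut, and the axes are right-handed (so a half turn about z gives the same grasp; the last joint's range is limited). The gripper opens to 85 mm and grips with 20 to 120 N. Pads are 22 mm wide; open, the fingers measure 114 mm over their backs; the gripper's body (76 mm by 85 mm) begins 54 mm behind the grasp point. The pads swing forward as they close: fully open they stand 13 mm farther back than shut.
Start: joints at [-1.456, 0.053, 1.613, -0, 1.476, -0.119], TCP at [0.145, -0.608, 0.194] pointing down, gripper open.
Joint ranges: [-3.01, 3.01], [-1.01, 2.22], [0.06, 2.58], [-1.02, 4.17], [0.09, 2.62], [-3.14, 3.14]. Speed limits (rad/s): [2.57, 2.57, 3.14, 3.14, 3.14, 3.14].

### API

Orientations are given as a rotation vector (axis times angle).
In Python, from station import readout, viewer, ctrl, nets gives the robot as it stands. The module is installed in compiled form; this text tells all that it offers.
- The arm moves only by the tool step_arm, never from a script. Its argument "moves" is a list that holds one entry, the list of rows, each a list of 4 numbers: the shift along the world's x, y, z in cm, then the turn about the world's z in rad. In form: [[[dx, dy, dz, yaw], ...]]. A call has 1 to 10 rows; each row shifts and turns the commanded pose from where the row before left it; what a row does not reach is not made up. A row lasts 1/12 s, in which the tool goes at most 41.7 mm and 7.16 degrees, less where a joint would pass 70% of its speed; a pose out of reach is approached as far as the arm can. A call is refused whole if a number of a shift passes 4.17 or a number of a turn 0.125, either way. A call with a gripper value outside its range is refused whole. "grip" is the closure, from 0 (fully open) to 1 (shut), set as the call begins (left out, the last holds). The fingers move at their own pace and stop on an object; "squeeze" is the grip in N (left out, the last holds). Time passes only in rows, so rows that do not move let the fingers close. It gives the time, the measured TCP pose, the force and the opening at its end, in the units of the state.
- readout.get_obs(): the state, without advancing time (a new reading comes with each control period).
- viewer.get_image(name): name is "scene" or "top" or "wrist"; returns the picture (420x560x3 uint8, blue, green, red); there is no depth.
- viewer.calibration(name): a dict with "camera_matrix" (3x3 intrinsics, pixels), "R" (3x3) and "t" (3): a world point X has camera coordinates R X + t. Camera axes: x right, y down, z forward; pixel columns grow to the right and rows downward; lengths in m; the calibration is good to about 2 mm. A picture is of the moment at which its call begins: read the wrist's pose just before it. calibration takes no time and is no camera call; for the wrist camera it gives the pose at the moment of the call.
- ctrl.finish_job(): hands the job in, once; it reports no verdict.
Trained networks look in the newest picture that a camera, given by its name, has taken for a name from the list of things; names that differ only in an ending like _2 or _b are one class to them, and where a whole thing is asked for, a point or a joint stands for the part that bears it (a point fixed in the world has none). Each returns a list of dicts, best first, with "confidence" (0 to 1); they miss things now and then, are a little off and sometimes report something else, mostly with a low value. They report only what shows in the picture. A call takes as long as a camera call. They do not tell look-alikes from the thing itself.
- nets.masks_of(camera, thing): "region" (420x560 bool, what is visible of it) and "box" ([left, top, right, bottom] in pixels, round what is visible of it).
- nets.pinpoint(camera, thing): "at" ([column, row] in pixels: a listed point, or the origin of a listed thing).
The state is a dict: "t": time; "q": joint angles; "dq": joint speeds; "effort": joint torques, N m; "tool_pos": TCP position; "tool_rot": TCP orientation; "contact_force": force on the tool from outside, world axes, zero at the start; "wrist_torque": the same for the moment, N m; "opening": finger opening in m.
Only numpy, scipy, OpenCV 4.12 (cv2) and the standard library are available. Lean on these libraries where they do the work, as an engineer would, in place of code of your own. Each camera call takes 0.05 s, during which the arm holds its last target. There are 200 camera calls.

### The job

Fit the fresh filter that stands on the steel tray into the empty sloping socket of the analyser's water unit: push it in against the spring, give it a quarter turn clockwise until it clicks home and locks, and let go. Then press the round filter-reset key fully down and let it up, and after that the oblong start key, one at a time, and leave both keys released. Press no key before the filter is locked, and leave the other things on the bench where they are.

Things in the scene. Friction and masses are not known exactly. Their poses are not given: they have to be found in the camera images.
- filter_mid (a point): Fresh filter, white plastic, 101 mm tall, 0.14 to 0.28 kg, upright on the tray at the start. The point is its centre: underside 50.5 mm below. z points up its axis to the wing, x along the wing; half a turn changes nothing. From the underside: round body 41 mm across (nose tapering to 30 mm over the lowest 9 mm), flange 54 mm across from 59 to 65 mm, then the wing grip.
- filter_wing (a point): Centre of the filter's flat upright wing grip, 83 mm above the underside: 52 mm long along x, 14 mm thick along y, from 65 mm (flange) up to 101 mm (top). Pinch its two flat faces. Axes as the filter's.
- filter_lugs (a point): Point on the filter's axis midway between its two lugs, which stand out of the body at +x and -x, in line with the wing: each 10 mm wide, 7 mm high (40 to 47 mm above the underside), reaching 27.5 mm from the axis. Axes as the filter's.
- socket: Black bayonet socket on the left part of the unit's sloping panel. Origin: centre of its mouth, on the collar's flat outer face, 14 mm off the panel. z points out along its axis, 27 degrees from vertical, towards the unit's front; x up the slope; y level, to the left. Bore 44 mm across, collar 74 mm. Entry slots at +x and -x, 15 mm wide, to 30 mm from the axis: the filter enters with its wing along x.
- socket_lip (a point): On the socket's axis, 8 mm below the mouth: the underside of the lip. The lugs' upper faces must be pushed below this (filter centre over 4.5 mm below the mouth) before it turns; at 12 mm the flange meets the collar and stops it. Then turn 90 degrees clockwise, as seen looking into the socket, to a stop; the other way is blocked.
- socket_lock (a point): On the socket's axis, 0.5 mm below the mouth: where the locked filter's centre lies. At the end of the turn the lip has a notch 4 mm deep; when the push is eased the spring lifts the lugs back into it with a click. Locked, the underside is 51 mm below the mouth, the flange stands 8 mm clear of the collar and the wing lies level across the panel (filter x along socket y).
- spring_plate (a joint): The spring-loaded plate inside the socket, pushed by the filter's underside; metres of travel, 0 = at rest with its face 43 mm below the mouth, grows as it is pushed in. 3.5 N to start it and 0.7 N for each mm. About 0.008 with the filter locked, 0.012 as the lugs clear the lip, 0.016 with the flange on the collar.
- reset_key (a joint): The round filter-reset key on the right part of the panel, upper of the two keys, light plastic, 30 mm across; metres pressed, 0 = up, 0.005 = fully down (1.5 N to start, 5 N fully down); it springs back.
- reset_key_top (a point): Centre of the round key's top face, which stands 12 mm off the panel; z points out of the panel, x up the slope.
- start_key (a joint): The oblong start key below the round one, light plastic, 52 mm across the panel by 28 mm up the slope; metres pressed, 0 = up, 0.005 = fully down (1.5 N to start, 5 N fully down); it springs back.
- start_key_top (a point): Centre of the oblong key's top face, which stands 12 mm off the panel; z points out of the panel, x up the slope. It lies 60 mm down the slope from the round key.
- unit: The water unit, fixed on the bench: white housing 300 mm wide (y), 260 mm deep (x), 225 mm high at the back and 134 mm at the front; the origin is the centre of its underside and its front faces its own -x. The grey panel, 200 mm long up the slope, rises from the front edge at 27 degrees from level; the socket stands 60 mm left and the keys 75 mm right of its middle.
- tray: Shallow stainless tray, fixed, 230 mm (x) by 170 mm (y), wall 16 mm high and 3 mm thick, floor 3 mm thick; the origin is the centre of its underside.
- grease_jar_mid (a point): Bystander: small jar with a metal lid, 44 mm across, 42 mm high, on the far half of the tray. The point is its centre.
- buffer_bottle_mid (a point): Bystander: white bottle, 84 mm across, 190 mm high, at the robot's far right. The point is its centre.
- waste_bin_mid (a point): Bystander: grey open bin 150 by 200 mm, 60 mm high, at the robot's far left, with the used brownish filter lying in it (not to be used). The point is its centre, 30 mm up.
Mind the look-alikes: they are no part of the job. Leave any green or purple look-alike of the part that bears filter_mid alone.

How it is judged:
On the way, in this order (a step that is already met when the one before it is completed fails the run):
1. the filter is pushed into the socket against the spring (value of joint spring_plate above 0.0115 m and angle between the z axis of filter_mid and the z axis of socket, either way round below 0.12 rad and z of filter_mid in the frame of socket below -0.003 m), for 0.05 s.
2. the filter is turned a quarter and has clicked home (z of filter_mid in the frame of socket between -0.0025 and 0.002 m and x of filter_mid in the frame of socket between -0.003 and 0.003 m and y of filter_mid in the frame of socket between -0.003 and 0.003 m and angle between the x axis of filter_mid and the y axis of socket, either way round below 0.2 rad and angle between the z axis of filter_mid and the z axis of socket, either way round below 0.1 rad), for 0.2 s.
3. the round reset key is pressed alone, the filter locked (all of step 2 and value of joint reset_key above 0.0035 m and value of joint start_key below 0.0015 m), for 0.05 s.
4. then the oblong start key is pressed alone, the filter locked (all of step 2 and value of joint start_key above 0.0035 m and value of joint reset_key below 0.0015 m), for 0.05 s.
At the end, for the whole second after the job is handed in: The filter is locked in the socket: centre within 3 mm of the axis and from 2.5 mm below to 2 mm above the mouth, axis within 0.1 rad of the socket's, wing across the slope within 0.2 rad; both keys are up (under 1.5 mm down); every bystander is within 30 mm of its start (all of step 2 and value of joint each of reset_key, start_key below 0.0015 m and distance of each of grease_jar_mid, buffer_bottle_mid, waste_bin_mid from where it was at the start of the episode below 0.03 m); the robot touches nothing.
It fails at once if a key is pressed while the filter is not locked in the socket (value of joint any of reset_key, start_key above 0.003 m and not (z of filter_mid in the frame of socket between -0.0025 and 0.002 m and x of filter_mid in the frame of socket between -0.003 and 0.003 m and y of filter_mid in the frame of socket between -0.003 and 0.003 m and angle between the x axis of filter_mid and the y axis of socket, either way round below 0.2 rad and angle between the z axis of filter_mid and the z axis of socket, either way round below 0.1 rad)).
It fails at once if a bystander is pushed more than 30 mm or knocked over (distance of any of grease_jar_mid, buffer_bottle_mid, waste_bin_mid from where it was at the start of the episode above 0.03 m).
It also fails if it takes over 64 s, if anything falls off the work surface, if the arm or the gripper's body presses on something with over 40 N, if the wrist force passes 120 N, or if a joint passes its speed limit or range.

## Working session

There is one attempt and no reset: what is moved stays moved. The work goes in short steps, Python scripts to look and compute and a tool call to move; the robot and the scene stay as the last step left them, time stands still between calls to the robot, and variables do not carry over. Pictures are saved under pics/ and viewed, about 8 in all and at most 12, crops included, and the job is handed in when it is done.

Besides the shell and the picture viewer there is one more tool, called after ">>>" as name([rows], argument=value, ...), one row to a line, values as JSON. step_arm: Moves the arm, as the interface text tells. Its arguments: {"type":"object","properties":{"moves":{"type":"array","items":{"type":"array","items":{"type":"array","items":{"type":"number"}}}},"grip":{"type":"number"},"squeeze":{"type":"number"}},"required":["moves"]}

```bash
mkdir -p pics
cat > h.py <<'E'
import numpy as np, cv2
from scipy.spatial.transform import Rotation as Rn
from station import readout, viewer, ctrl, nets
def ray(cam,px):
    c=viewer.calibration(cam);K=np.array(c["camera_matrix"]);R=np.array(c["R"]);t=np.array(c["t"]).ravel()
    d=R.T@np.linalg.solve(K,[px[0],px[1],1.]); return -R.T@t,d/np.linalg.norm(d)
def proj(cam,X):
    c=viewer.calibration(cam);p=np.array(c["R"])@X+np.array(c["t"]).ravel();p=np.array(c["camera_matrix"])@p;return p[:2]/p[2]
def atz(cam,px,z):
    o,d=ray(cam,px);return o+d*(z-o[2])/d[2]
def tri(obs):
    A=np.zeros((3,3));b=np.zeros(3)
    for cam,px in obs:
        o,d=ray(cam,px);P=np.eye(3)-np.outer(d,d);A+=P;b+=P@o
    X=np.linalg.solve(A,b);return X,[np.round(proj(c,X)-p,1) for c,p in obs]
E
python3 - <<'E'
from h import *
o=readout.get_obs();print({k:np.round(v,3) for k,v in o.items()})
for c in("scene","top","wrist"):
    im=viewer.get_image(c);cv2.imwrite(f"pics/a_{c}.png",im)
    for th in ["filter_mid","filter_wing","socket","socket_lip","reset_key_top","start_key_top","unit","tray","grease_jar_mid"]:
        print(c,th,[(np.round(r["at"],1).tolist(),round(r["confidence"],2)) for r in nets.pinpoint(c,th)[:4]])
a=[cv2.imread(f"pics/a_{c}.png") for c in("scene","top")]
cv2.imwrite("pics/a.png",cv2.resize(np.vstack(a),(448,600)) if 0 else np.vstack(a)[:, :])
E
```

```text
{'t': np.float64(0.0), 'q': array([-1.456,  0.053,  1.614,  0.   ,  1.476, -0.119]), 'dq': array([-0.001, -0.   , -0.   ,  0.   ,  0.   ,  0.   ]), 'effort': array([ 1.0000e-03, -3.9367e+01, -3.7018e+01, -0.0000e+00,  7.0000e-03,
       -0.0000e+00]), 'tool_pos': array([ 0.145, -0.607,  0.193]), 'tool_rot': array([-2.464e+00,  1.946e+00,  2.000e-03]), 'contact_force': array([0.505, 0.903, 0.593]), 'wrist_torque': array([ 0.   , -0.006, -0.055]), 'opening': np.float64(0.085)}
scene filter_mid [([226.4, 219.8], 0.92), ([241.5, 262.4], 0.59), ([202.8, 244.3], 0.56)]
scene filter_wing [([246.4, 255.6], 0.9), ([201.8, 236.0], 0.9), ([221.3, 217.6], 0.82), ([306.7, 150.6], 0.58)]
scene socket [([308.8, 150.7], 0.78)]
scene socket_lip [([312.1, 151.7], 0.79)]
scene reset_key_top [([301.8, 172.1], 0.46)]
scene start_key_top [([286.8, 175.5], 0.51)]
scene unit [([312.2, 210.3], 0.78)]
scene tray [([252.6, 281.0], 0.91)]
scene grease_jar_mid [([257.4, 301.7], 0.83)]
top filter_mid [([321.5, 210.1], 0.68), ([324.9, 257.4], 0.61), ([294.2, 255.2], 0.44)]
top filter_wing [([290.7, 251.1], 0.56), ([325.5, 254.8], 0.49), ([322.5, 209.7], 0.44)]
top socket [([196.6, 217.8], 0.78), ([237.7, 200.6], 0.45)]
top socket_lip [([193.0, 216.7], 0.55)]
top reset_key_top [([236.4, 200.6], 0.45)]
top start_key_top [([241.1, 217.8], 0.52)]
top unit []
top tray [([325.0, 205.6], 0.66), ([320.2, 213.2], 0.43)]
top grease_jar_mid [([337.8, 184.3], 0.63)]
wrist filter_mid []
wrist filter_wing []
wrist socket []
wrist socket_lip []
wrist reset_key_top []
wrist start_key_top []
wrist unit []
wrist tray []
wrist grease_jar_mid []
```

View pics/a_scene.png

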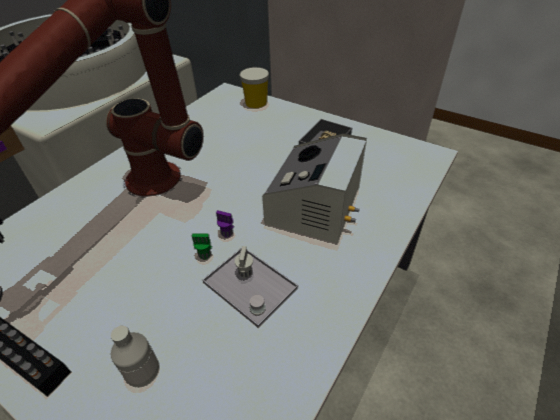

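View pics/a_top.png

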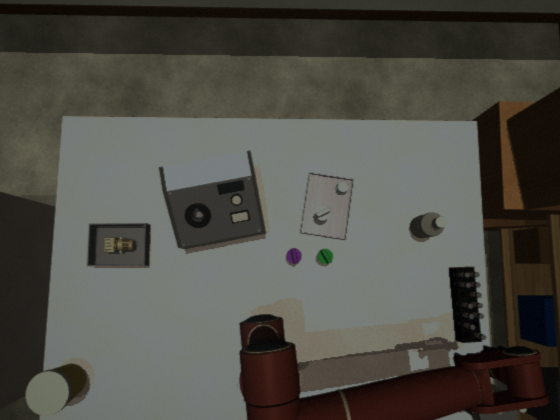

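Picture 1 (scene) and 2 (top): white filter on tray at scene (243,262)/top (322,214), which fits (white, on the tray); look-alikes purple at top (294,256) and green (325,257) stand on the bench. Unit socket at top (197,216), keys (237,200), (240,217).

Run:
```python
from h import *
print("filter",tri([("scene",(246.4,255.6)),("top",(322.5,212))]), atz("top",(322,213),.086))
print("jar",atz("top",(341,187),.045))
# unit: panel at height; socket, keys from top & scene
print("sock",tri([("scene",(308.8,151.7)),("top",(197,216))]))
print("reset",tri([("scene",(303,174)),("top",(236.4,200.6))]))
print("start",tri([("scene",(287.5,177)),("top",(240,217.3))]))
for p in [(180,248),(265,235)]: print(atz("top",p,.134))
c=viewer.calibration("wrist");print(c["camera_matrix"]); 
R=np.array(c["R"]);print("wristcam",-R.T@np.array(c["t"]).ravel(), R[2], viewer.calibration("top")["t"])
s=cv2.imread("pics/a_scene.png")[215:315,180:310];t=cv2.imread("pics/a_top.png")[160:280,270:370]
cv2.imwrite("pics/b.png",np.hstack([cv2.resize(s,(390,360),interpolation=2),cv2.resize(t,(390,360),interpolation=2)]))
```

```text
filter (array([ 0.5940349 , -0.18090315,  0.08852103]), [array([-1.9,  0.3]), array([-1.1, -1.2])]) [ 0.58666489 -0.18319481  0.086     ]
jar [ 0.68854617 -0.25890883  0.045     ]
sock (array([0.56186671, 0.23971876, 0.18647413]), [array([-0.5,  0.1]), array([-0.3, -0.4])])
reset (array([0.61289088, 0.11177869, 0.19779585]), [array([-0.8,  0.2]), array([-0.4, -0.6])])
start (array([0.561477  , 0.10133873, 0.17138099]), [array([-0.9,  0.2]), array([-0.5, -0.7])])
[0.4579825  0.30159636 0.134     ]
[0.50390072 0.01674919 0.134     ]
[[324.55009997   0.         283.3088392 ]
 [  0.         324.55009997 210.31735935]
 [  0.           0.           1.        ]]
wristcam [ 0.2127831  -0.59264762  0.3740415 ] [-0.26541202 -0.06266774 -0.96209626] [-0.03362885  0.59965594  1.46292164]
```

View pics/b.png

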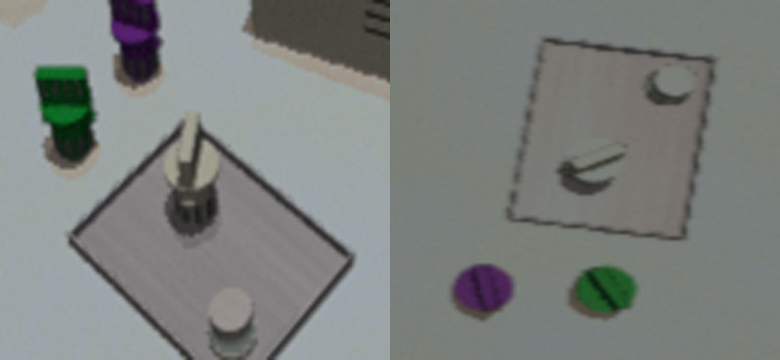

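Picture 3 (crop): the white filter is at left centre-bottom of the tray (crop right (598,160)), wing heading about 20° off horizontal; the green and purple ones are off the tray. I'm taking the white one. Moving above it.

>>> step_arm([
  [[2.8,2.7,0.3,0.106],[2.8,2.7,0.3,0.106],[2.8,2.7,0.3,0.106],[2.8,2.7,0.3,0.106],[2.8,2.7,0.3,0.106],[2.8,2.7,0.3,0.106],[2.8,2.7,0.3,0.106],[2.8,2.7,0.3,0.106]],
], grip=0)

```text
t: 2.17
tool_pos: [0.3699, -0.3905, 0.2186]
tool_rot: [3.05, -0.753, 0.001]
contact_force: [1.4, -1.4, -0.3]
opening: 0.0855
```

>>> step_arm([
  [[2.8,2.7,0.3,0.106],[2.8,2.7,0.3,0.106],[2.8,2.7,0.3,0.106],[2.8,2.7,0.3,0.106],[2.8,2.7,0.3,0.106],[2.8,2.7,0.3,0.106],[2.6,2.5,0.3,0.106],[0,0,0,0.106],[0,0,0,0]],
])

```text
t: 2.92
tool_pos: [0.564, -0.2034, 0.2393]
tool_rot: [3.089, 0.569, 0.0]
contact_force: [0.3, -0.2, 0.4]
opening: 0.0855
```

Run:
```python
from h import *
o=readout.get_obs();print(o["t"],o["tool_pos"],Rn.from_rotvec(o["tool_rot"]).as_matrix().round(3).tolist(),o["q"].round(2))
im=viewer.get_image("wrist");cv2.imwrite("pics/c.png",im)
for th in ["filter_mid","filter_wing","filter_lugs"]:
    for r in nets.pinpoint("wrist",th)[:3]: print(th,np.round(r["at"],1),round(r["confidence"],2),atz("wrist",r["at"],.0535 if th=="filter_mid" else .086 if th=="filter_wing" else .0465))
```

```text
2.9167 [ 0.56397393 -0.20337557  0.23934934] [[0.934, 0.356, 0.0], [0.356, -0.934, -0.0], [0.0, 0.0, -1.0]] [-0.47 -0.03  1.62 -0.    1.55 -0.83]
filter_mid [176.5 135.1] 0.74 [ 0.43557112 -0.19835458  0.0535    ]
filter_mid [210.2  29. ] 0.68 [ 0.43974279 -0.08526787  0.0535    ]
filter_mid [309.4 172. ] 0.61 [ 0.58735633 -0.18525615  0.0535    ]
filter_wing [168.2 135.1] 0.97 [ 0.43670262 -0.19646156  0.086     ]
filter_wing [198.8  20. ] 0.86 [ 0.43643419 -0.08710829  0.086     ]
filter_wing [308.6 175.6] 0.78 [ 0.58337241 -0.18549316  0.086     ]
filter_lugs [181.2 136. ] 0.88 [ 0.43836053 -0.19915052  0.0465    ]
filter_lugs [312.4 175.3] 0.84 [ 0.59254911 -0.18916165  0.0465    ]
filter_lugs [211.4  24.8] 0.74 [ 0.43753225 -0.08064533  0.0465    ]
```

View pics/c.png

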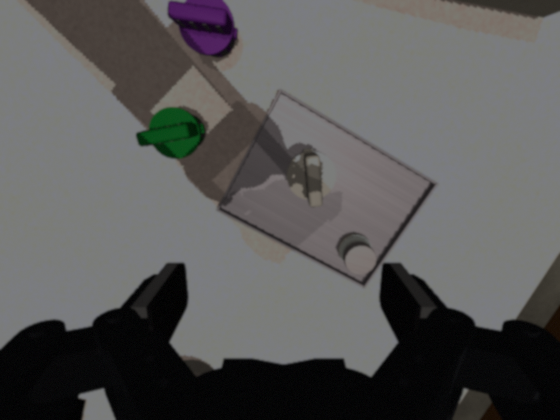

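Picture 4 (wrist): the wing's top edge runs from about (311,153) to (317,206); filter is clear of the jar at (357,258).

Run:
```python
from h import *
im=cv2.imread("pics/c.png")[130:230,260:370];cv2.imwrite("pics/c2.png",cv2.resize(im,(660,600),interpolation=2))
a,b=atz("wrist",(311,153),.104),atz("wrist",(317,206),.104);d=a-b
print(a,b,(a+b)/2,np.linalg.norm(d),np.degrees(np.arctan2(d[1],d[0])))
```

```text
[ 0.57490909 -0.1621834   0.104     ] [ 0.60009783 -0.20906597  0.104     ] [ 0.58750346 -0.18562468  0.104     ] 0.05322075083156737 118.2479425488473
```

View pics/c2.png

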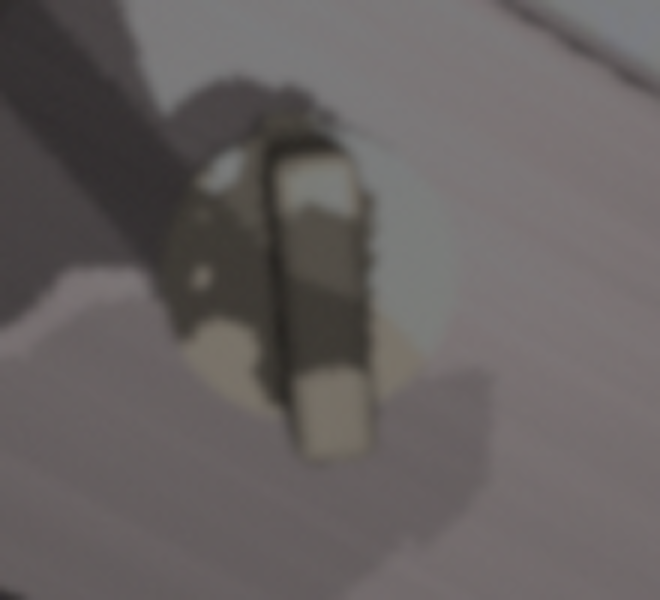

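>>> step_arm([
  [[2.4,1.65,-1.4,0.08],[0,0,-4.1,0],[0,0,-4.1,0],[0,0,-4.0,0],[0,0,-2.0,0],[0,0,-0.8,0],[0,0,0,0],[0,0,0,0]],
])

```text
t: 3.78
tool_pos: [0.5873, -0.1895, 0.0765]
tool_rot: [3.066, 0.681, 0.002]
contact_force: [0.4, 0.6, 0.5]
opening: 0.0853
```

>>> step_arm([
  [[0,0,0,0],[0,0,0,0],[0,0,0,0],[0,0,0,0],[0,0,0,0],[0,0,0,0]],
], grip=1, squeeze=40)

```text
t: 4.28
tool_pos: [0.587, -0.1885, 0.0756]
tool_rot: [3.066, 0.684, 0.001]
contact_force: [0.4, -0.3, 1.3]
opening: 0.0122
```

>>> step_arm([
  [[0,0,2,0],[0,0,4,0],[0,0,4,0],[0,0,4,0],[0,0,4,0],[0,0,4,0],[0.2,2,3.4,0.1]],
])

```text
t: 4.87
tool_pos: [0.5886, -0.1706, 0.3324]
tool_rot: [3.026, 0.833, 0.002]
contact_force: [0.6, -0.5, 0.9]
opening: -0.0001
```

>>> step_arm([
  [[0.5,3.8,0,0.12],[0.5,3.8,0,0.12],[0.5,3.8,0,0.12],[0.5,3.8,0,0.12],[0.5,3.8,0,0.12],[0.5,3.8,0,0.12],[0.5,3.8,0,0.12],[0.5,3.8,0,0.12],[0.5,3.8,0,0.12],[0.5,2.4,0,0.12]],
])

```text
t: 5.7
tool_pos: [0.6383, 0.2012, 0.329]
tool_rot: [-2.016, -2.408, -0.001]
contact_force: [-1.0, -0.4, 0.5]
opening: -0.0
```

>>> step_arm([
  [[0,0,0,0],[0,0,0,0]],
])

```text
t: 5.87
tool_pos: [0.6385, 0.1987, 0.3286]
tool_rot: [-2.025, -2.401, 0.002]
contact_force: [-0.0, -0.6, 0.0]
opening: 0.0002
```

Run:
```python
from h import *
o=readout.get_obs();print(o["t"],o["tool_pos"],o["tool_rot"],o["contact_force"],o["opening"],o["q"].round(2))
im=viewer.get_image("wrist");cv2.imwrite("pics/d.png",im)
for th in ["socket","socket_lip","reset_key_top","start_key_top","filter_wing","filter_mid"]:
    for r in nets.pinpoint("wrist",th)[:2]: print(th,np.round(r["at"],1),round(r["confidence"],2))
cv2.imwrite("pics/d2.png",cv2.resize(im,(800,600),interpolation=2))
```

```text
5.8667 [0.6385495  0.19874699 0.3286431 ] [-2.02538047e+00 -2.40121931e+00  1.66724448e-03] [-0.01275204 -0.62158884  0.02122138] 0.00023305368627295501 [ 0.19  0.11  1.33 -0.    1.7  -1.55]
socket [336.3 116.2] 0.78
socket_lip [339.  121.2] 0.96
reset_key_top [195.2 148.1] 0.59
start_key_top [198.8  92.3] 0.78
start_key_top [337.4 120.5] 0.17
filter_mid [ 5.4 80.9] 0.85
```

View pics/d2.png

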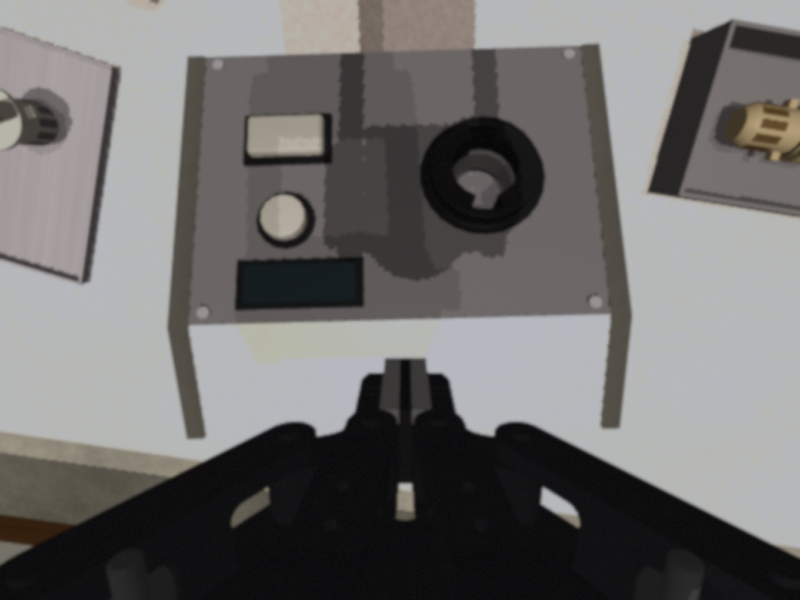

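Picture 5 (wrist crop): gripper is empty. The filter slipped out of the fingers and still stands on the tray (left, (40,125)); the unit is well in view, with socket (482,174), round key (285,217) and oblong key (285,136) in 800-px coordinates.

```bash
cat > unit.py <<'E'
from h import *
from scipy.optimize import least_squares
a=np.radians(27);U=np.array([np.cos(a),0,np.sin(a)]);N=np.array([-np.sin(a),0,np.cos(a)])
def pts(p):
    x,y,w,s0,s1=p;Rz=Rn.from_euler('z',w).as_matrix();F=np.array([-.130,0,.134])
    L=[F+[0,-.15,0],F+[0,.15,0],F+.2*U+[0,-.15,0],F+.2*U+[0,.15,0],F+s0*U+[0,.06,0]+.014*N,F+s1*U+[0,-.075,0]+.012*N,F+(s1-.06)*U+[0,-.075,0]+.012*N]
    return [Rz@np.array(q)+[x,y,0] for q in L],Rz
def fit(meas,x0=(.6,.17,.17,.1,.13)):
    f=lambda p:np.concatenate([(proj(c,pts(p)[0][i])-m)*w for c,i,m,w in meas])
    r=least_squares(f,x0,loss='soft_l1',f_scale=2.);return r.x,f(r.x)
E
python3 - <<'E'
from unit import *
k=560/800
W=[("wrist",0,(190*k,57*k),1),("wrist",1,(600*k,45*k),1),("wrist",2,(169*k,326*k),1),("wrist",3,(631*k,314*k),1),("wrist",4,(336.8,119),1),("wrist",5,(199,151),1),("wrist",6,(199.5,95),1)]
T=[("top",4,(197,216),1),("top",5,(236.4,200.6),1),("top",6,(240,217.5),1),("scene",4,(308.8,151.7),1),("scene",5,(303,174),1),("scene",6,(287.5,177),1)]
for m in (W,W+T):
    p,r=fit(m);print(p.round(4),np.degrees(p[2]).round(2));print(r.reshape(-1,2).round(1).tolist());print(np.round(pts(p)[0][4:],4))
for c in("scene","top"):
    viewer.get_image(c)
    for r in nets.pinpoint(c,"filter_wing")[:4]+nets.pinpoint(c,"filter_mid")[:4]: print(c,np.round(r["at"],1),round(r["confidence"],2))
    im=viewer.get_image(c);cv2.imwrite(f"pics/e_{c}.png",im)
s=cv2.imread("pics/e_scene.png")[225:305,200:280];t=cv2.imread("pics/e_top.png")[180:240,290:350]
cv2.imwrite("pics/e.png",np.hstack([cv2.resize(s,(400,400),interpolation=2),cv2.resize(t,(400,400),interpolation=2)]))
E
```

```text
[0.6184 0.1878 0.1926 0.1029 0.1315] 11.04
[[-0.8, -0.7], [0.1, -0.5], [-0.3, 1.0], [0.9, 1.3], [4.4, -0.1], [-1.7, 1.3], [-0.5, -1.6]]
[[0.5631 0.2381 0.1932]
 [0.6148 0.1107 0.2044]
 [0.5623 0.1004 0.1772]]
[0.6185 0.1877 0.1928 0.1026 0.131 ] 11.05
[[-0.9, -0.5], [-0.0, -0.4], [-0.3, 1.1], [0.9, 1.4], [4.3, -0.3], [-1.8, 0.9], [-0.6, -1.9], [-0.1, -0.9], [-0.2, -1.4], [-0.3, -1.2], [-0.4, -1.2], [-0.5, -1.1], [-0.9, -1.0]]
[[0.5629 0.238  0.193 ]
 [0.6145 0.1105 0.2042]
 [0.562  0.1003 0.1769]]
scene [223.1 219.9] 0.92
scene [243.9 256.5] 0.7
scene [200.3 233.1] 0.58
scene [240.3 264.4] 0.84
scene [225.6 220.1] 0.74
scene [202.5 245.1] 0.73
top [326.3 255.5] 0.77
top [292.1 252.2] 0.66
top [322.1 210.1] 0.59
top [320.  211.1] 0.27
top [324.3 257.4] 0.7
top [293.6 256. ] 0.54
top [321.3 207.5] 0.51
```

View pics/e.png

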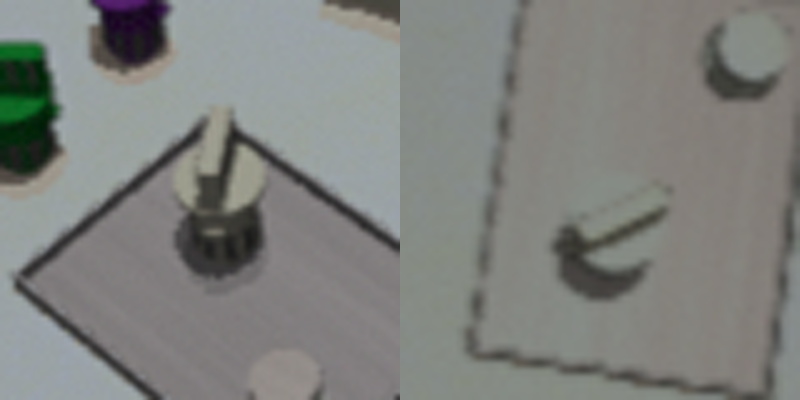

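Picture 6 (crop): the filter stands upright on the tray; its wing has turned slightly. I'm going back for a firmer grasp.

>>> step_arm([
  [[-0.6,-3.9,0,-0.12],[-0.6,-3.9,0,-0.12],[-0.6,-3.9,0,-0.12],[-0.6,-3.9,0,-0.12],[-0.6,-3.9,0,-0.12],[-0.6,-3.9,0,-0.12],[-0.6,-3.9,0,-0.12],[-0.6,-3.9,0,-0.12],[-0.6,-3.9,0,-0.12],[-0.6,-3.7,0,-0.12]],
], grip=0)

```text
t: 7.45
tool_pos: [0.5782, -0.1924, 0.3294]
tool_rot: [3.03, 0.827, 0.001]
contact_force: [0.2, 0.0, 0.3]
opening: 0.0856
```

>>> step_arm([
  [[-0.6,-1.4,-2.0,-0.1],[0,0,-3.0,0],[0,0,-3,0],[0,0,0,0],[0,0,0,0]],
])

```text
t: 7.87
tool_pos: [0.5717, -0.204, 0.2472]
tool_rot: [-3.063, -0.683, 0.005]
contact_force: [1.2, -0.1, -0.2]
opening: 0.0853
```

Run:
```python
from h import *
o=readout.get_obs();print(o["t"],o["tool_pos"],o["tool_rot"],o["contact_force"],o["opening"])
im=viewer.get_image("wrist")
for r in nets.pinpoint("wrist","filter_wing")[:3]: print(np.round(r["at"],1),round(r["confidence"],2),atz("wrist",r["at"],.086))
cv2.imwrite("pics/f.png",cv2.resize(im[130:230,250:370],(720,600),interpolation=2))
```

```text
7.8667 [ 0.5716715  -0.20395493  0.247214  ] [-3.06346117 -0.68332517  0.005422  ] [ 1.16395995 -0.13729424 -0.16863425] 0.0852735994881895
[167.5 120.6] 0.87 [ 0.43920158 -0.19533405  0.086     ]
[209.5  13.6] 0.87 [ 0.44222442 -0.08652004  0.086     ]
[306.  172.5] 0.73 [ 0.59133043 -0.18295214  0.086     ]
```

View pics/f.png

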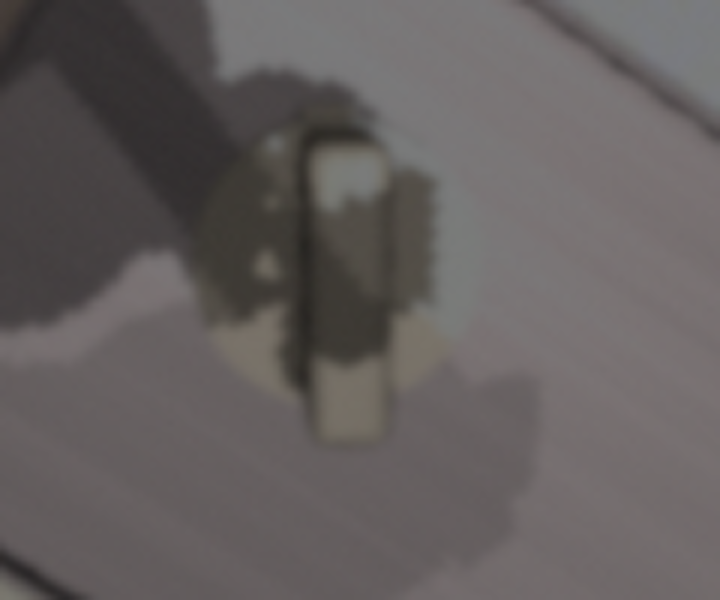

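Picture 7: wing top runs from (348,145) to (352,440) in the crop, centre at wrist pixel (308.3,178.7), parallel to the jaws.

Run:
```python
from h import *
o=readout.get_obs();X=atz("wrist",(308.3,178.7),.104);print(X,(X-o["tool_pos"])*100,o["tool_pos"],2*np.degrees(np.arctan2(o["tool_rot"][1],o["tool_rot"][0])))
```

```text
[ 0.59381858 -0.18554372  0.104     ] [  2.00789117   1.90759236 -14.7540592 ] [ 0.57373967 -0.20461965  0.25154059] 25.182232721040208
```

>>> step_arm([
  [[0,0,0,0],[0,0,0,0],[0,0,0,0]],
])

```text
t: 8.22
tool_pos: [0.5737, -0.2046, 0.2513]
tool_rot: [3.064, 0.684, 0.004]
contact_force: [0.2, 0.5, 0.2]
opening: 0.0855
```

Run:
```python
from h import *
o=readout.get_obs();c=viewer.get_image("wrist");o2=readout.get_obs()
old=cv2.resize(cv2.imread("pics/f.png"),(120,100),interpolation=cv2.INTER_AREA)
t=old[20:80,35:85];r=cv2.matchTemplate(c,t,cv2.TM_CCOEFF_NORMED);_,v,_,l=cv2.minMaxLoc(r)
px=(308.3+l[0]-285,178.7+l[1]-150);print(v,l,px)
X=atz("wrist",px,.104);print(o["tool_pos"],o2["tool_pos"],X,(X-o["tool_pos"])*100)
```

```text
0.9876766800880432 (283, 147) (306.29999999999995, 175.7)
[ 0.5736548  -0.20459966  0.25129337] [ 0.57342136 -0.20452989  0.25076461] [ 0.5901079  -0.18344514  0.104     ] [  1.64530937   2.11545291 -14.72933695]
```

>>> step_arm([
  [[1.65,2.1,-1.7,0],[0,0,-4.1,0],[0,0,-4.1,0],[0,0,-4.1,0],[0,0,-2.6,0],[0,0,-1.3,0],[0,0,0,0],[0,0,0,0]],
])

```text
t: 8.93
tool_pos: [0.5899, -0.1838, 0.0712]
tool_rot: [3.066, 0.684, 0.001]
contact_force: [1.2, -0.2, 0.4]
opening: 0.0857
```

>>> step_arm([
  [[0,0,0,0],[0,0,0,0],[0,0,0,0],[0,0,0,0],[0,0,0,0],[0,0,0,0],[0,0,0,0],[0,0,0,0]],
], grip=1, squeeze=60)

```text
t: 9.6
tool_pos: [0.5892, -0.1834, 0.0702]
tool_rot: [-3.066, -0.684, 0.0]
contact_force: [0.0, 0.4, 0.4]
opening: 0.0
```

>>> step_arm([
  [[0,0,0,0],[0,0,0.3,0],[0,0,0.5,0]],
])

```text
t: 9.85
tool_pos: [0.5887, -0.1832, 0.0777]
tool_rot: [-3.065, -0.684, 0.002]
contact_force: [-0.8, 0.5, 0.3]
opening: 0.0001
```

Run:
```python
from h import *
a=viewer.get_image("wrist");b=viewer.get_image("scene")
cv2.imwrite("pics/g.png",np.hstack([cv2.resize(a[100:420,120:440],(400,400)),cv2.resize(b[200:320,180:300],(400,400),interpolation=2)]))
```

```text
(no output)
```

View pics/g.png

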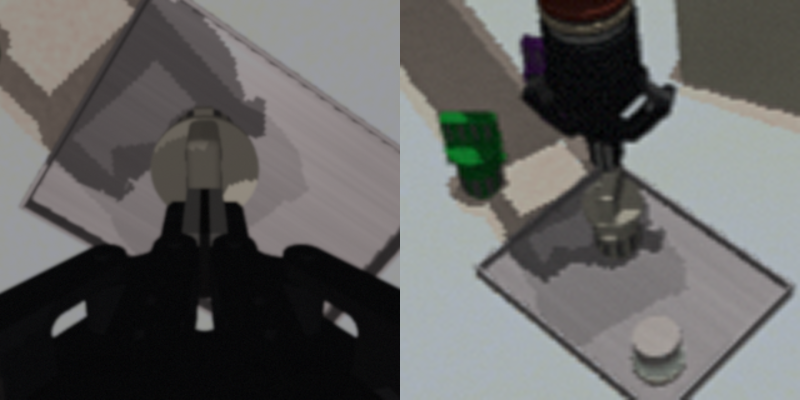

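Picture 8: the closed fingers stand just past one end of the wing, which shows above them at (205,115–190); the filter is still upright. Checking the offset in the calibration.

Run:
```python
from h import *
o=readout.get_obs();p=o["tool_pos"];R=Rn.from_rotvec(o["tool_rot"]).as_matrix()
print("TCP",p,"tcp px wrist",proj("wrist",p),"scene",proj("scene",p),"grasp pt scene",proj("scene",p+[0,0,.019]), "scene crop",(proj("scene",p)-[180,200])*400/120)
print("wrist crop tcp",(proj("wrist",p)-[120,100])*400/320)
e=atz("wrist",(120+205*.8,100+118*.8),.104);d=np.array([-.426,.905,0]);print("wing end",e,"centre",e-.026*d)
f=atz("wrist",(120+205*.8,100+110*.8),.068);print("flange edge",f,"centre",f-.027*d)
viewer.get_image("top");viewer.get_image("scene")
for c in("top","scene"):
  for th in("filter_wing","filter_mid","filter_lugs"):
    print(c,th,[(np.round(r["at"],1).tolist(),round(r["confidence"],2)) for r in nets.pinpoint(c,th)[:4]])
```

```text
TCP [ 0.59008001 -0.18381345  0.07954762] tcp px wrist [282.74055654 238.69671594] scene [243.05156176 257.97423694] grasp pt scene [242.46895128 253.7601717 ] scene crop [210.17187254 193.24745646]
wrist crop tcp [203.42569568 173.37089493]
wing end [ 0.57678098 -0.15408937  0.104     ] centre [ 0.58785698 -0.17761937  0.104     ]
flange edge [ 0.57883718 -0.15805858  0.068     ] centre [ 0.59033918 -0.18249358  0.068     ]
top filter_wing [([295.3, 252.1], 0.51), ([322.9, 212.6], 0.44)]
top filter_mid [([291.6, 256.3], 0.49), ([322.2, 212.3], 0.43)]
top filter_lugs [([291.1, 257.3], 0.64), ([322.6, 211.9], 0.41)]
scene filter_wing [([202.2, 234.9], 0.84), ([241.2, 256.0], 0.63), ([221.4, 214.6], 0.41)]
scene filter_mid [([239.6, 263.1], 0.83), ([203.3, 243.8], 0.61), ([222.8, 220.9], 0.61)]
scene filter_lugs [([247.2, 268.1], 0.87), ([203.5, 248.9], 0.75), ([226.7, 224.7], 0.67), ([244.5, 263.7], 0.45)]
```

The images show the real fingertips about 40 mm above the reported TCP: the scene picture puts them at crop (605,165), while the TCP projects to (610,193). So they closed above the wing. Lowering with open jaws is safe under either reading.

>>> step_arm([
  [[0,0,0,0],[0,0,0,0],[0,0,0,0],[0,0,0,0],[0,0,0,0],[0,0,0,0]],
], grip=0)

```text
t: 10.85
tool_pos: [0.5893, -0.1835, 0.0782]
tool_rot: [3.066, 0.684, 0.0]
contact_force: [-0.2, 0.3, 0.8]
opening: 0.0722
```

>>> step_arm([
  [[0,0,-1.5,0],[0,0,-1.5,0],[0,0,-1.2,0],[0,0,0,0],[0,0,0,0]],
])

```text
t: 11.27
tool_pos: [0.5885, -0.1831, 0.0352]
tool_rot: [-3.065, -0.684, 0.003]
contact_force: [-0.1, 0.8, 0.9]
opening: 0.0852
```

>>> step_arm([
  [[0,0,0,0],[0,0,0,0],[0,0,0,0],[0,0,0,0],[0,0,0,0],[0,0,0,0],[0,0,0,0],[0,0,0,0]],
], grip=1, squeeze=40)

```text
t: 11.93
tool_pos: [0.5895, -0.1836, 0.0367]
tool_rot: [3.066, 0.684, 0.001]
contact_force: [-0.8, -0.3, 1.5]
opening: 0.0133
```

Run:
```python
from h import *
o=readout.get_obs();print({k:np.round(o[k],4) for k in("t","tool_pos","contact_force","opening")})
a=viewer.get_image("wrist");b=viewer.get_image("scene")
cv2.imwrite("pics/i.png",np.hstack([cv2.resize(a[100:420,120:440],(400,400)),cv2.resize(b[200:320,180:300],(400,400),interpolation=2)]))
```

```text
{'t': np.float64(11.9333), 'tool_pos': array([ 0.5895, -0.1836,  0.0367]), 'contact_force': array([-0.827 , -0.2711,  1.5305]), 'opening': np.float64(0.0133)}
```

View pics/i.png

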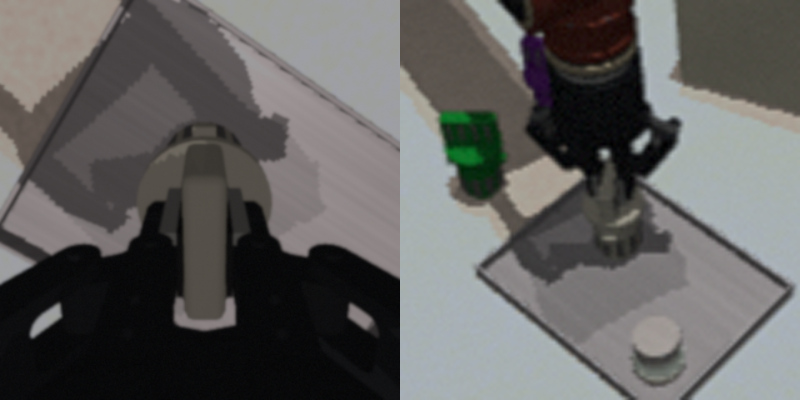

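Picture 9: the wing is now between the pads (wing top from (205,145) to (205,315)), opening 13.3 mm. Lifting gently.

>>> step_arm([
  [[0,0,0.2,0],[0,0,0.5,0],[0,0,1,0],[0,0,2,0],[0,0,3,0],[0,0,3,0],[0,0,3,0],[0,0,3,0],[0,0,3,0],[0,0,3,0]],
], squeeze=60)

```text
t: 12.87
tool_pos: [0.5889, -0.1833, 0.2553]
tool_rot: [3.066, 0.684, 0.0]
contact_force: [-0.1, 0.7, -2.5]
opening: 0.0131
```

>>> step_arm([
  [[0,0,3,0.05],[0,0,3,0.1],[0,1,2,0.1],[0,2.5,1,0.12]],
])

```text
t: 13.2
tool_pos: [0.5899, -0.1506, 0.3481]
tool_rot: [2.882, 1.237, 0.006]
contact_force: [-0.6, 0.1, -1.9]
opening: 0.0133
```

>>> step_arm([
  [[0.3,3.85,0,0.095],[0.3,3.85,0,0.095],[0.3,3.85,0,0.095],[0.3,3.85,0,0.095],[0.3,3.85,0,0.095],[0.3,3.85,0,0.095],[0.3,3.85,0,0.096],[0.3,3.85,0,0.096],[0.3,3.85,0,0.096],[0.3,3.85,0,0.096]],
])

```text
t: 14.03
tool_pos: [0.6188, 0.2385, 0.3438]
tool_rot: [1.992, 2.429, 0.0]
contact_force: [0.7, -0.1, -1.3]
opening: 0.0131
```

>>> step_arm([
  [[0,0,-2.5,0],[0,0,-2.3,0],[0,0,0,0],[0,0,0,0],[0,0,0,0],[0,0,0,0]],
])

```text
t: 14.53
tool_pos: [0.6201, 0.2362, 0.2979]
tool_rot: [1.998, 2.422, 0.005]
contact_force: [0.5, -0.3, -1.7]
opening: 0.0128
```

Run:
```python
from unit import *
o=readout.get_obs();im=viewer.get_image("wrist");cv2.imwrite("pics/j_raw.png",im);o2=readout.get_obs()
print({k:np.round(o[k],4) for k in("t","tool_pos","tool_rot","contact_force","opening")},o2["tool_pos"],np.degrees(2*np.arctan2(o["tool_rot"][1],o["tool_rot"][0])))
p=[0.6185,0.1877,0.1928,0.1026,0.131];P,Rz=pts(p)
for th in ["socket","socket_lip","reset_key_top","start_key_top","filter_mid"]:
    for r in nets.pinpoint("wrist",th)[:1]: print(th,np.round(r["at"],1),round(r["confidence"],2))
big=cv2.resize(im,(800,600),interpolation=2)
t=np.linspace(0,2*np.pi,60)
def circ(c,r,col):
    q=[proj("wrist",c+Rz@(r*np.cos(s)*U+r*np.sin(s)*np.array([0,1,0])))*800/560 for s in t]
    cv2.polylines(big,[np.int32(q)],True,col,1,cv2.LINE_AA)
circ(P[4],.037,(0,0,255));circ(P[4],.022,(0,255,0));circ(P[5],.015,(255,0,0))
circ(P[6],.014,(255,0,0))
for q in P[:4]: cv2.drawMarker(big,tuple(np.int32(proj("wrist",q)*800/560).tolist()),(0,255,255),0,10)
cv2.imwrite("pics/j.png",big);print(P[4:])
```

```text
{'t': np.float64(14.5333), 'tool_pos': array([0.6201, 0.2362, 0.2979]), 'tool_rot': array([1.9977, 2.4219, 0.0046]), 'contact_force': array([ 0.5468, -0.2607, -1.7191]), 'opening': np.float64(0.0128)} [0.6202011  0.23620017 0.29791026] 100.96562488262391
socket [299.4 129.7] 0.82
reset_key_top [141.4 164. ] 0.56
start_key_top [148.7  97.5] 0.73
[array([0.56289758, 0.23797771, 0.19305352]), array([0.61449151, 0.11050158, 0.20416483]), array([0.56202166, 0.10025815, 0.1769254 ])]
```

View pics/j.png

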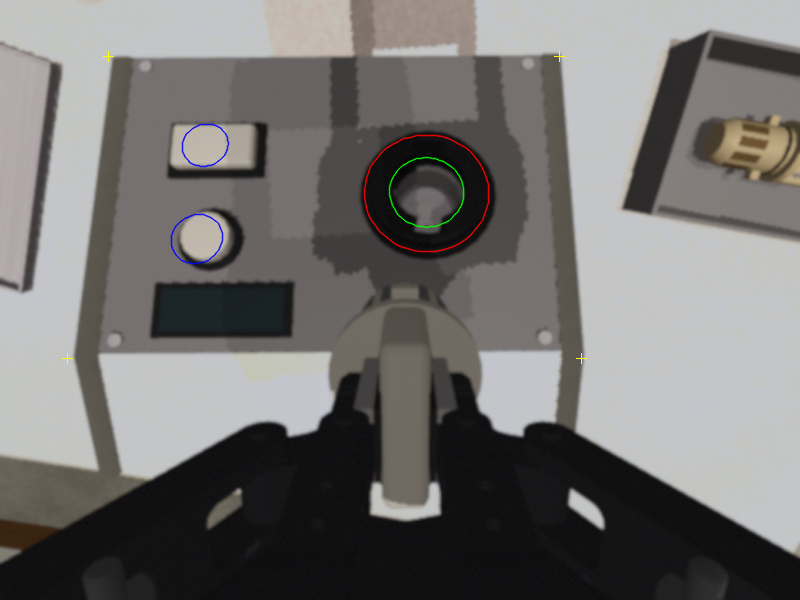

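Picture 10: the model overlay sits within 1–2 mm on the socket collar (427,193). The round key's real centre (206,237) is about 4 mm left (+y) of the model. Now I'm going over the socket with low squeeze, so the filter can pivot about the pinch axis when the nose catches in the bore.

>>> step_arm([
  [[-3,0.15,0,0],[-2.9,0.1,0,0],[0,0,-3,0],[0,0,-2.9,0],[0,0,0,0],[0,0,0,0],[0,0,0,0]],
], squeeze=25)

```text
t: 15.42
tool_pos: [0.561, 0.2391, 0.2377]
tool_rot: [1.998, 2.423, 0.002]
contact_force: [0.0, 0.5, -1.3]
opening: 0.0129
```

>>> step_arm([
  [[0,0,-0.7,0],[0,0,-0.7,0],[0,0,-0.3,0],[0,0,0,0],[0,0,0,0]],
])

```text
t: 15.83
tool_pos: [0.5607, 0.2394, 0.2236]
tool_rot: [1.997, 2.424, 0.003]
contact_force: [-6.1, -1.6, 9.9]
opening: 0.013
```

>>> step_arm([
  [[0,0,0.3,0],[-0.35,-0.07,0,0],[0,0,-0.3,0],[0,0,-0.3,0],[0,0,0,0],[0,0,0,0]],
])

```text
t: 16.33
tool_pos: [0.5564, 0.2381, 0.215]
tool_rot: [-1.998, -2.424, 0.002]
contact_force: [-0.2, -0.2, -2.3]
opening: 0.0133
```

>>> step_arm([
  [[0.05,0,-0.2,0],[0.05,0,-0.2,0],[0,0,0,0],[0,0,0,0]],
])

```text
t: 16.67
tool_pos: [0.5576, 0.2383, 0.2118]
tool_rot: [-1.998, -2.424, 0.001]
contact_force: [-0.2, 0.4, -3.1]
opening: 0.0131
```

>>> step_arm([
  [[0.03,0,-0.2,0],[0.03,0,-0.2,0],[0,0,0,0],[0,0,0,0]],
])

```text
t: 17.0
tool_pos: [0.558, 0.2385, 0.2078]
tool_rot: [-1.997, -2.424, 0.001]
contact_force: [-1.9, 1.1, -0.5]
opening: 0.0132
```

>>> step_arm([
  [[-0.39,-0.08,0,0],[-0.39,-0.08,-0.03,0],[-0.39,-0.08,-0.05,0],[-0.39,-0.08,-0.06,0],[0,0,0,0],[0,0,0,0]],
], squeeze=20)

```text
t: 17.5
tool_pos: [0.5462, 0.236, 0.2099]
tool_rot: [1.994, 2.419, 0.015]
contact_force: [5.4, 3.2, 1.6]
opening: 0.013
```

>>> step_arm([
  [[-0.39,-0.08,-0.08,0],[-0.39,-0.08,-0.1,0],[-0.39,-0.08,-0.11,0],[-0.39,-0.08,-0.13,0],[0,0,0,0],[0,0,0,0]],
])

```text
t: 18.0
tool_pos: [0.532, 0.2333, 0.2088]
tool_rot: [1.992, 2.417, 0.021]
contact_force: [4.8, 2.7, 8.8]
opening: 0.013
```

Run:
```python
from h import *
a=viewer.get_image("scene");w=viewer.get_image("wrist")
cv2.imwrite("pics/k.png",np.hstack([cv2.resize(w[80:400,120:440],(400,400)),cv2.resize(a[100:200,260:360],(400,400),interpolation=2)]))
for c in("scene","wrist"):
  for th in("filter_wing","filter_mid","filter_lugs"): print(c,th,[(np.round(r["at"],1).tolist(),round(r["confidence"],2)) for r in nets.pinpoint(c,th)[:4]])
```

```text
scene filter_wing [([298.3, 130.7], 0.9), ([201.9, 237.3], 0.75), ([220.3, 218.2], 0.63)]
scene filter_mid [([203.1, 246.7], 0.59), ([224.2, 222.3], 0.55), ([287.3, 177.8], 0.3)]
scene filter_lugs [([226.0, 225.8], 0.86), ([207.5, 248.1], 0.81), ([305.0, 141.8], 0.57)]
wrist filter_wing [([282.0, 289.0], 0.96)]
wrist filter_mid []
wrist filter_lugs []
```

View pics/k.png

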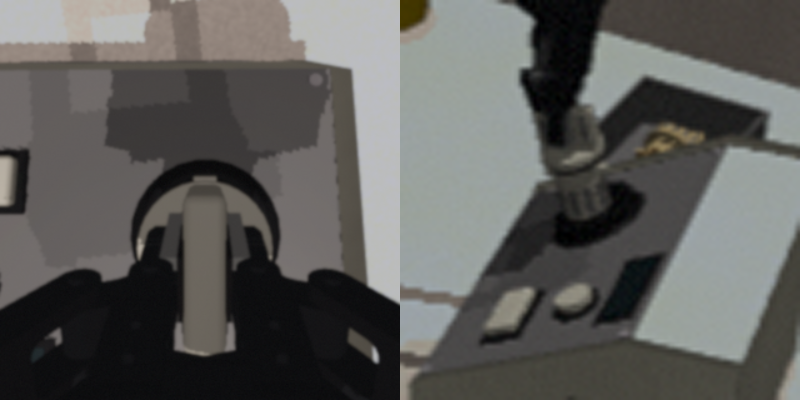

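Picture 11: the nose sits in the bore and the filter is leaning with the socket, so the pivoting works. Continuing to align.

>>> step_arm([
  [[-0.25,-0.05,-0.1,0],[-0.25,-0.05,-0.1,0],[-0.1,0,-0.2,0],[0,0,0,0],[0,0,0,0]],
])

```text
t: 18.82
tool_pos: [0.5278, 0.2326, 0.2078]
tool_rot: [1.99, 2.414, 0.027]
contact_force: [4.2, 2.4, 15.1]
opening: 0.0131
```

>>> step_arm([
  [[-0.3,-0.06,0.1,0],[-0.3,-0.06,0.1,0],[0,0,0,0],[0,0,0,0]],
])

```text
t: 19.15
tool_pos: [0.5201, 0.231, 0.2065]
tool_rot: [1.992, 2.417, 0.021]
contact_force: [4.3, 2.7, 8.1]
opening: 0.0132
```

>>> step_arm([
  [[0.1,0.02,-0.2,0],[0.1,0.02,-0.2,0],[0.1,0.02,-0.2,0],[0.1,0.02,-0.2,0],[0,0,0,0],[0,0,0,0]],
])

```text
t: 19.65
tool_pos: [0.525, 0.2322, 0.2033]
tool_rot: [1.991, 2.416, 0.025]
contact_force: [-0.1, 0.4, 22.6]
opening: 0.0129
```

>>> step_arm([
  [[-0.3,-0.06,0.2,0],[-0.3,-0.06,0.2,0],[-0.3,-0.06,0,0],[0,0,0,0],[0,0,0,0]],
])

```text
t: 20.07
tool_pos: [0.5147, 0.2299, 0.2017]
tool_rot: [1.993, 2.418, 0.019]
contact_force: [5.3, 2.4, 6.3]
opening: 0.0129
```

>>> step_arm([
  [[-0.3,-0.06,-0.1,0],[-0.3,-0.06,-0.1,0],[0,0,-0.1,0],[0,0,0,0],[0,0,0,0]],
])

```text
t: 20.48
tool_pos: [0.5087, 0.2287, 0.1993]
tool_rot: [1.993, 2.418, 0.019]
contact_force: [4.0, 2.4, 8.0]
opening: 0.0132
```

>>> step_arm([
  [[0.1,0.02,-0.2,0],[0.1,0.02,-0.2,0],[0.1,0.02,-0.2,0],[0,0,0,0],[0,0,0,0]],
])

```text
t: 20.9
tool_pos: [0.5124, 0.2296, 0.1936]
tool_rot: [1.992, 2.417, 0.022]
contact_force: [5.7, 2.5, 8.8]
opening: 0.0132
```

>>> step_arm([
  [[0.1,0.02,-0.2,0],[0.1,0.02,-0.2,0],[0.1,0.02,-0.2,0],[0.1,0.02,-0.2,0],[0.1,0.02,-0.2,0],[0,0,0,0],[0,0,0,0]],
])

```text
t: 21.48
tool_pos: [0.5182, 0.2308, 0.1844]
tool_rot: [1.991, 2.416, 0.024]
contact_force: [7.2, 2.5, 8.8]
opening: 0.0131
```

>>> step_arm([
  [[0.15,0.03,-0.2,0],[0.15,0.03,-0.2,0],[0.12,0.02,-0.2,0],[0.12,0.02,-0.2,0],[0.1,0.02,-0.2,0],[0,0,0,0],[0,0,0,0]],
])

```text
t: 22.07
tool_pos: [0.5247, 0.2321, 0.1744]
tool_rot: [1.991, 2.416, 0.024]
contact_force: [6.3, 2.7, 10.2]
opening: 0.0133
```

>>> step_arm([
  [[0.13,0.03,-0.2,0],[0.13,0.03,-0.2,0],[0.11,0.02,-0.2,0],[0.1,0.02,-0.2,0],[0,0,0,0],[0,0,0,0]],
], squeeze=40)

```text
t: 22.57
tool_pos: [0.5293, 0.233, 0.1673]
tool_rot: [1.992, 2.417, 0.023]
contact_force: [3.3, 1.9, 13.8]
opening: 0.0128
```

>>> step_arm([
  [[0.1,0.02,-0.2,0],[0.1,0.02,-0.2,0],[0.1,0.02,-0.2,0],[0,0,0,0],[0,0,0,0]],
], squeeze=60)

```text
t: 22.98
tool_pos: [0.532, 0.2337, 0.1631]
tool_rot: [1.992, 2.417, 0.022]
contact_force: [0.6, 0.7, 20.3]
opening: 0.0125
```

>>> step_arm([
  [[0.1,0.02,-0.2,0],[0.1,0.02,-0.2,0],[0.1,0.02,-0.1,0],[0,0,0,0],[0,0,0,0]],
])

```text
t: 23.4
tool_pos: [0.5343, 0.2341, 0.1596]
tool_rot: [1.992, 2.418, 0.02]
contact_force: [-6.1, 0.6, 27.6]
opening: 0.013
```

Run:
```python
from unit import *
o=readout.get_obs();print(o["tool_pos"],o["contact_force"],o["wrist_torque"])
w=viewer.get_image("wrist");cv2.imwrite("pics/l_w.png",w)
for th in("filter_wing","socket","reset_key_top","start_key_top"): print(th,[(np.round(r["at"],1).tolist(),round(r["confidence"],2)) for r in nets.pinpoint("wrist",th)[:2]])
p=[0.6185,0.1877,0.1928,0.1026,0.131];P,Rz=pts(p);M=P[4]
for h in(.045,.050): print("locked-ish model wing top ends", [proj("wrist",M+Rz@(N*h+U*s)).round(1).tolist() for s in(-.026,.026)])
a=viewer.get_image("scene");b=viewer.get_image("top")
cv2.imwrite("pics/l.png",np.hstack([cv2.resize(w[150:390,160:400],(400,400)),cv2.resize(a[110:180,270:340],(400,400),interpolation=2)]))
```

```text
[0.53432668 0.23412245 0.15957988] [-6.11517455  0.62758855 27.61853442] [-0.0931007   1.07666938  0.03789264]
filter_wing [([283.8, 297.0], 0.85)]
socket []
reset_key_top [([24.3, 363.2], 0.73)]
start_key_top [([40.7, 247.8], 0.89)]
locked-ish model wing top ends [[281.0, 262.7], [281.0, 406.0]]
locked-ish model wing top ends [[281.0, 262.5], [280.9, 411.9]]
```

Run:
```python
from unit import *
p=[0.6185,0.1877,0.1928,0.1026,0.131];P,Rz=pts(p);M=P[4];z=Rz@N;x=Rz@U;y=Rz@np.array([0,1.,0])
print("TCP in socket", [float(((readout.get_obs()["tool_pos"]-M)@v*1000).round(1)) for v in(x,y,z)])
o_,d=ray("wrist",(283.8,297))
for xs in(-.006,-.003,0,.003):
    # closest on ray where x_s==xs
    t=(xs-(o_-M)@x)/(d@x);q=o_+t*d-M;print(xs,[round(float(q@v*1000),1) for v in(x,y,z)])
viewer.get_image("scene");print([(np.round(r["at"],1).tolist(),round(r["confidence"],2)) for r in nets.pinpoint("scene","filter_wing")])
for h in(.028,.032,.036,.040,.045): print(h,proj("scene",M+z*h).round(1),proj("top",M+z*h).round(1),proj("wrist",M+z*h).round(1))
viewer.get_image("top");print([(np.round(r["at"],1).tolist(),round(r["confidence"],2)) for r in nets.pinpoint("top","filter_wing")])
```

```text
TCP in socket [-40.8, 1.7, -16.8]
-0.006 [-6.0, 1.3, -36.7]
-0.003 [-3.0, 1.5, -72.6]
0 [-0.0, 1.6, -108.5]
0.003 [3.0, 1.7, -144.3]
[([221.8, 218.3], 0.9), ([202.0, 237.3], 0.85), ([305.8, 143.4], 0.58)]
0.028 [305.  143.6] [196.2 218. ] [281.2 324.2]
0.032 [304.5 142.6] [196.1 218.5] [281.2 325.8]
0.036 [304.  141.6] [195.9 218.9] [281.1 327.5]
0.04 [303.5 140.6] [195.8 219.3] [281.1 329.3]
0.045 [302.9 139.3] [195.7 219.9] [281.  331.7]
[([294.2, 250.6], 0.76), ([326.1, 257.8], 0.44)]
```

>>> step_arm([
  [[0,0,-0.2,0],[0,0,-0.2,0],[0,0,0,0],[0,0,0,0]],
])

```text
t: 24.28
tool_pos: [0.5352, 0.2343, 0.1582]
tool_rot: [1.991, 2.417, 0.022]
contact_force: [-8.0, -2.1, 34.7]
opening: 0.013
```

>>> step_arm([
  [[-0.02,0.13,0,-0.078],[-0.01,0.13,0,-0.078],[0,0.13,0,-0.078],[0.01,0.12,0,-0.08],[0,0,0,0],[0,0,0,0]],
])

```text
t: 24.78
tool_pos: [0.5365, 0.239, 0.1577]
tool_rot: [2.337, 2.083, 0.028]
contact_force: [-2.3, -5.5, 31.7]
opening: 0.013
```

Run:
```python
from h import *
o=readout.get_obs();print(o["tool_pos"],o["contact_force"],o["wrist_torque"],o["opening"],np.degrees(2*np.arctan2(o["tool_rot"][1],o["tool_rot"][0])),o["tool_rot"])
w=viewer.get_image("wrist")
print([(np.round(r["at"],1).tolist(),round(r["confidence"],2)) for r in nets.pinpoint("wrist","filter_wing")])
```

```text
[0.53653433 0.23899092 0.15768993] [-2.2787276  -5.47083129 31.67939638] [0.28016685 0.61134596 2.54303563] 0.013027804779790006 83.40745917677246 [2.33727474 2.08270877 0.02820373]
[([283.6, 296.1], 0.7)]
```

>>> step_arm([
  [[-0.1,0,0.2,0],[-0.1,0,0.2,0],[0,0,0,0],[0,0,0,0]],
])

```text
t: 25.22
tool_pos: [0.5366, 0.2389, 0.1577]
tool_rot: [2.336, 2.08, 0.035]
contact_force: [15.3, -1.8, 12.1]
opening: 0.0135
```

>>> step_arm([
  [[0.15,0.12,0.02,-0.083],[0.04,0.12,0.03,-0.083],[0.04,0.12,0.03,-0.083],[0,0,0,0],[0,0,0,0]],
])

```text
t: 25.63
tool_pos: [0.5378, 0.244, 0.1584]
tool_rot: [2.587, 1.773, 0.038]
contact_force: [8.9, -2.6, 12.8]
opening: 0.0135
```

Run:
```python
from h import *
o=readout.get_obs();print(o["tool_pos"],o["contact_force"],o["wrist_torque"],o["opening"],Rn.from_rotvec(o["tool_rot"]).as_matrix().round(3).tolist(),np.degrees(2*np.arctan2(o["tool_rot"][1],o["tool_rot"][0])))
```

```text
[0.53781061 0.24396883 0.15840898] [ 8.85650546 -2.63993712 12.83627793] [ 2.60654527 -1.80590385  1.21285544] 0.013469919499358452 [[0.361, 0.932, 0.023], [0.933, -0.361, 0.009], [0.017, 0.018, -1.0]] 68.8556012443729
```

```bash
cat > wing.py <<'E'
from h import *
def wing():
    w=viewer.get_image("wrist");ms=nets.masks_of("wrist","filter_wing")
    if not ms: print("no mask");return
    m=ms[0]["region"].astype(np.uint8);print("conf",round(ms[0]["confidence"],2),"box",np.round(ms[0]["box"]),"area",m.sum())
    # row-wise extents of the mask
    for r in range(200,420,14):
        c=np.flatnonzero(m[r]); 
        if len(c): print(r,c.min(),c.max(),end=" | ")
    print()
    g=cv2.cvtColor(w,cv2.COLOR_BGR2GRAY);e=cv2.Canny(g,40,90)&(cv2.dilate(m,np.ones((5,5)))*255)
    L=cv2.HoughLinesP(e,1,np.pi/180,18,minLineLength=22,maxLineGap=4)
    for l in ([] if L is None else L[:10,0]): print(l.tolist(),round(float(np.degrees(np.arctan2(l[2]-l[0],l[1]-l[3]))),1),end="; ")
    print()
E
python3 -c "from wing import *;wing()"
```

```text
conf 0.61 box [259. 243. 342. 361.] area 4524
256 263 323 | 270 266 336 | 284 267 342 | 298 267 299 | 312 267 299 | 326 267 300 | 340 261 306 | 354 265 306 | 
[300, 297, 300, 332] 180.0; [266, 312, 266, 270] 0.0; [299, 279, 299, 256] 0.0;
```

Wing edges are vertical in the wrist image (columns 266 and 300), so the filter has turned with the tool and its lugs are under the lip. Easing the stress: open partway and see whether it stays.

>>> step_arm([
  [[0,0,0,0],[0,0,0,0],[0,0,0,0],[0,0,0,0],[0,0,0,0]],
], grip=0.55, squeeze=40)

```text
t: 26.15
tool_pos: [0.5308, 0.2392, 0.153]
tool_rot: [2.589, 1.77, 0.001]
contact_force: [-2.5, -7.3, 11.2]
opening: 0.0384
```

Run:
```python
from wing import *
o=readout.get_obs();print(o["t"],o["tool_pos"],o["contact_force"],o["wrist_torque"],o["opening"],np.degrees(2*np.arctan2(o["tool_rot"][1],o["tool_rot"][0])))
wing()
viewer.get_image("scene");print([(np.round(r["at"],1).tolist(),round(r["confidence"],2)) for r in nets.pinpoint("scene","filter_wing")])
```

```text
26.15 [0.53075157 0.23917233 0.15303179] [-2.52675596 -7.31118996 11.22130825] [-1.09426657  0.38611646 -0.09429899] 0.03835206152700658 68.70696217333324
conf 0.68 box [248. 255. 341. 362.] area 7205
270 269 323 | 284 258 322 | 298 252 324 | 312 249 327 | 326 251 330 | 340 256 334 | 354 265 337 | 
[324, 291, 335, 340] 167.3; [316, 301, 319, 358] 177.0; [274, 315, 274, 347] 180.0; [324, 290, 324, 261] 0.0; [255, 284, 276, 259] 40.0; [248, 316, 251, 293] 7.4; 
[([201.9, 236.2], 0.72), ([309.6, 143.2], 0.6), ([224.6, 218.2], 0.56)]
```

>>> step_arm([
  [[0,0,0.3,0],[0,0,0.3,0],[0,0,0.3,0],[0,0,0.6,0],[0,0,1.5,0],[0,0,2,0],[0,0,2,0],[0,0,0,0],[0,0,0,0]],
], grip=0.1)

```text
t: 27.1
tool_pos: [0.5302, 0.2416, 0.2209]
tool_rot: [2.592, 1.774, 0.004]
contact_force: [-0.2, 0.2, 0.3]
opening: 0.077
```

Run:
```python
from wing import *
from unit import *
o=readout.get_obs();print(o["t"],o["tool_pos"],o["contact_force"],o["opening"],np.degrees(2*np.arctan2(o["tool_rot"][1],o["tool_rot"][0])))
w=viewer.get_image("wrist");cv2.imwrite("pics/m.png",w)
for th in("filter_wing","filter_mid","socket","start_key_top","reset_key_top"): print(th,[(np.round(r["at"],1).tolist(),round(r["confidence"],2)) for r in nets.pinpoint("wrist",th)[:2]])
p=[0.6185,0.1877,0.1928,0.1026,0.131];P,Rz=pts(p);M=P[4];z=Rz@N;x=Rz@U;y=Rz@np.array([0,1.,0])
print("mouth px",proj("wrist",M).round(1))
for q in (0,.0075,-.0045): print(q,"wing ctr",proj("wrist",M+z*(.0325+q)).round(1),"top",proj("wrist",M+z*(.0505+q)).round(1))
for th in range(0,91,15):
    d=np.cos(np.radians(th))*x-np.sin(np.radians(th))*y;A,B=[proj("wrist",M+z*.046+s*d) for s in(-.026,.026)]
    print(th,A.round(0),B.round(0),round(float(np.degrees(np.arctan2(B[0]-A[0],B[1]-A[1]))),1))
ms=nets.masks_of("wrist","filter_wing");m=ms[0]["region"].astype(np.uint8)
print(ms[0]["box"],m.sum())
g=cv2.cvtColor(w,cv2.COLOR_BGR2GRAY);g=cv2.createCLAHE(3).apply(g);e=cv2.Canny(g,40,100)&(cv2.dilate(m,np.ones((5,5)))*255)
L=cv2.HoughLinesP(e,1,np.pi/180,16,minLineLength=20,maxLineGap=4)
for l in L[:12,0]: print(l.tolist(),round(float(np.degrees(np.arctan((l[2]-l[0])/(l[3]-l[1]+1e-6)))),1),end="; ")
for r in range(int(ms[0]["box"][1]),int(ms[0]["box"][3]),8):
    c=np.flatnonzero(m[r]); print(r,c.min(),c.max(),end=" | ")
```

```text
27.1 [0.53015071 0.24159965 0.220948  ] [-0.21222432  0.24912073  0.32450888] 0.07696263783098412 68.76876831630815
filter_wing [([286.5, 255.9], 0.78)]
filter_mid [([292.3, 255.5], 0.94)]
socket []
start_key_top [([133.1, 310.3], 0.85), ([289.2, 257.1], 0.35)]
reset_key_top []
mouth px [297.5 270.6]
0 wing ctr [286.6 273.5] top [278.9 275.5]
0.0075 wing ctr [283.6 274.3] top [275.2 276.4]
-0.0045 wing ctr [288.3 273. ] top [281.  274.9]
0 [260. 234.] [304. 318.] 27.9
15 [270. 230.] [292. 323.] 13.6
30 [281. 228.] [280. 323.] -0.7
45 [293. 230.] [269. 321.] -15.0
60 [304. 234.] [258. 315.] -29.7
75 [314. 242.] [249. 307.] -44.7
90 [321. 252.] [242. 297.] -60.2
[254.2, 212.2, 335.8, 303.4] 5203
[273, 245, 274, 275] 1.9; [297, 264, 298, 300] 1.6; [302, 241, 303, 276] 1.6; [292, 303, 323, 290] -67.2; [295, 216, 315, 223] 70.7; [301, 219, 301, 239] 0.0; Traceback (most recent call last):
  File "<stdin>", line 18, in <module>
    return umr_minimum(a, axis, None, out, keepdims, initial, where)
ValueError: zero-size array to reduction operation minimum which has no identity
```

The wing lines sit 1.7° off the tool, so the filter is held under the lip at about 30°. Regripping the upper part of the wing with a light, slightly loose grip to finish the turn.

>>> step_arm([
  [[0.5,0.05,-1.5,0],[0.5,0.05,-1.5,0],[0,0,-1.0,0],[0,0,-0.3,0],[0,0,0,0],[0,0,0,0]],
])

```text
t: 27.95
tool_pos: [0.5393, 0.2422, 0.1766]
tool_rot: [-2.593, -1.774, 0.0]
contact_force: [0.0, -0.0, -0.5]
opening: 0.0769
```

>>> step_arm([
  [[0,0,0,0],[0,0,0,0],[0,0,0,0],[0,0,0,0],[0,0,0,0],[0,0,0,0],[0,0,0,0]],
], grip=0.83, squeeze=20)

```text
t: 28.53
tool_pos: [0.5389, 0.2408, 0.1772]
tool_rot: [2.591, 1.773, -0.005]
contact_force: [-4.1, -5.6, 3.7]
opening: 0.0154
```

Run:
```python
from wing import *
o=readout.get_obs();print(o["t"],o["tool_pos"],o["contact_force"],o["wrist_torque"],o["opening"])
wing()
```

```text
28.5333 [0.53886174 0.2407703  0.17716226] [-4.05781238 -5.5945386   3.72726246] [-0.82907388  0.62719755  0.21419578] 0.015359794028926265
conf 0.76 box [255. 222. 345. 342.] area 5047
228 267 298 | 242 259 328 | 256 266 337 | 270 266 343 | 284 267 343 | 298 267 300 | 312 266 301 | 326 267 302 | 340 272 293 | 
[266, 266, 266, 305] 180.0; [265, 318, 267, 340] 174.8; [330, 261, 338, 288] 163.5; [335, 250, 343, 272] 160.0;
```

>>> step_arm([
  [[0,0,0,-0.1],[0,0,0,-0.1],[0,0,0,-0.1],[0,0,0,-0.1],[0,0,0,0],[0,0,0,0]],
])

```text
t: 29.13
tool_pos: [0.5397, 0.2425, 0.1776]
tool_rot: [-2.891, -1.228, -0.002]
contact_force: [-2.3, -1.6, 5.6]
opening: 0.0154
```

Run:
```python
from wing import *
o=readout.get_obs();print(o["t"],o["tool_pos"],o["contact_force"],o["wrist_torque"],o["opening"],np.degrees(2*np.arctan2(o["tool_rot"][1],o["tool_rot"][0])))
wing()
```

```text
29.1333 [0.53970064 0.24254095 0.17757973] [-2.27202418 -1.55310864  5.59758712] [0.32962906 0.19996206 0.51335718] 0.015350242661284421 -313.97879638019697
conf 0.81 box [262. 224. 351. 342.] area 5638
228 265 321 | 242 264 339 | 256 266 347 | 270 267 350 | 284 268 349 | 298 267 300 | 312 267 301 | 326 267 302 | 340 270 294 | 
[266, 316, 266, 254] 0.0; [301, 300, 302, 323] 177.5; [280, 224, 302, 223] 87.4; [329, 263, 339, 289] 159.0; [350, 263, 350, 285] 180.0;
```

>>> step_arm([
  [[0,0,0,-0.1],[0,0,0,-0.1],[0,0,0,-0.1],[0,0,0,-0.1],[0,0,0,0],[0,0,0,0]],
])

```text
t: 29.73
tool_pos: [0.5408, 0.244, 0.179]
tool_rot: [-3.075, -0.629, -0.008]
contact_force: [-1.0, 2.7, 7.2]
opening: 0.0155
```

Run:
```python
from wing import *
o=readout.get_obs();print(o["t"],o["tool_pos"],o["contact_force"],o["wrist_torque"],o["opening"],np.degrees(2*np.arctan2(o["tool_rot"][1],o["tool_rot"][0])))
wing()
```

```text
29.7333 [0.54083063 0.24397904 0.1789713 ] [-0.97633905  2.68433816  7.18544079] [ 0.93399238 -0.15691041  0.54020424] 0.015475191522650235 -336.8955287588897
conf 0.73 box [264. 214. 355. 339.] area 6284
228 268 337 | 242 264 349 | 256 267 354 | 270 267 355 | 284 267 352 | 298 267 300 | 312 268 301 | 326 268 302 | 340 287 290 | 
[265, 252, 266, 305] 178.9; [301, 300, 302, 322] 177.4; [300, 299, 300, 245] 0.0;
```

>>> step_arm([
  [[0,0,0,-0.1],[0,0,0,-0.1],[0,0,0,-0.05],[0,0,0,0],[0,0,0,0]],
])

```text
t: 30.25
tool_pos: [0.5416, 0.2437, 0.1803]
tool_rot: [-3.129, -0.24, -0.011]
contact_force: [-2.0, 1.2, 10.7]
opening: 0.0158
```

Run:
```python
from wing import *
o=readout.get_obs();print(o["t"],o["tool_pos"],o["contact_force"],o["wrist_torque"],o["opening"],np.degrees(2*np.arctan2(o["tool_rot"][1],o["tool_rot"][0])))
wing()
```

```text
30.25 [0.54158741 0.24372362 0.18029196] [-2.01953483  1.16163227 10.68265084] [ 0.60630148 -0.16998891  0.48888636] 0.015812492726958855 -351.23722930367387
conf 0.61 box [264. 208. 360. 336.] area 6780
214 287 328 | 228 266 345 | 242 264 353 | 256 267 357 | 270 267 356 | 284 268 350 | 298 266 300 | 312 268 301 | 326 269 300 | 
[300, 273, 300, 298] 180.0; [266, 306, 266, 254] 0.0; [330, 264, 339, 288] 159.4; [294, 240, 316, 226] 57.5; [350, 287, 359, 265] 22.2;
```

>>> step_arm([
  [[0,0,0,-0.06],[0,0,0,-0.06],[0,0,0,0],[0,0,0,0]],
])

```text
t: 30.68
tool_pos: [0.5417, 0.2434, 0.1806]
tool_rot: [-3.138, -0.052, -0.011]
contact_force: [-2.0, 0.0, 12.1]
opening: 0.0155
```

Run:
```python
from wing import *
o=readout.get_obs();print(o["t"],o["tool_pos"],o["contact_force"],o["wrist_torque"],o["opening"],np.degrees(2*np.arctan2(o["tool_rot"][1],o["tool_rot"][0])))
wing()
```

```text
30.6833 [0.54167227 0.24338296 0.18064797] [-2.04452463  0.0488214  12.08282705] [ 0.41351706 -0.05280779  0.54651351] 0.015463974325021236 -358.1088337341051
no mask
```

>>> step_arm([
  [[0,0,0,-0.06],[0,0,0,-0.06],[0,0,0,0],[0,0,0,0]],
])

```text
t: 31.12
tool_pos: [0.542, 0.2429, 0.1811]
tool_rot: [-3.137, 0.134, -0.012]
contact_force: [-2.5, -0.8, 13.4]
opening: 0.0154
```

Run:
```python
from wing import *
o=readout.get_obs();print(o["t"],o["tool_pos"],o["contact_force"],o["wrist_torque"],o["opening"],np.degrees(2*np.arctan2(o["tool_rot"][1],o["tool_rot"][0])))
wing()
```

```text
31.1167 [0.54195518 0.24286226 0.18112651] [-2.52107115 -0.82502904 13.35780879] [-0.0668551  -0.04908039  1.06590376] 0.015395142989124555 355.1063844716045
conf 0.65 box [261. 201. 362. 333.] area 7236
214 277 338 | 228 263 351 | 242 261 359 | 256 267 358 | 270 267 355 | 284 267 346 | 298 271 300 | 312 272 300 | 326 275 301 | 
[299, 258, 300, 290] 178.2; [292, 247, 315, 224] 45.0; [331, 265, 340, 289] 159.4;
```

>>> step_arm([
  [[0,0,0,0],[0,0,0,0.06],[0,0,0,0.06],[0,0,0,0],[0,0,0.5,0],[0,0,1,0],[0,0,2,0],[0,0,2,0],[0,0,0,0],[0,0,0,0]],
], grip=0.1)

```text
t: 32.05
tool_pos: [0.5405, 0.2426, 0.2339]
tool_rot: [-3.14, -0.046, -0.006]
contact_force: [-0.3, -0.2, -0.5]
opening: 0.0769
```

```bash
cat > chk.py <<'E'
from unit import *
def chk():
    o=readout.get_obs();print(o["t"],o["tool_pos"],o["contact_force"],o["opening"],np.degrees(2*np.arctan2(o["tool_rot"][1],o["tool_rot"][0])))
    w=viewer.get_image("wrist")
    for th in("filter_wing","filter_mid","start_key_top","reset_key_top"): print(th,[(np.round(r["at"],1).tolist(),round(r["confidence"],2)) for r in nets.pinpoint("wrist",th)[:2]])
    p=[0.6185,0.1877,0.1928,0.1026,0.131];P,Rz=pts(p);M=P[4];z=Rz@N;x=Rz@U;y=Rz@np.array([0,1.,0])
    print("mouth",proj("wrist",M).round(1),"keys",proj("wrist",P[5]).round(1),proj("wrist",P[6]).round(1))
    for q in (-.0005,-.0045): print(q,"wing ctr",proj("wrist",M+z*(.0325+q)).round(1),"top",proj("wrist",M+z*(.0505+q)).round(1),"flange top",proj("wrist",M+z*(.0145+q)).round(1))
    for th in range(60,106,10):
        d=np.cos(np.radians(th))*x-np.sin(np.radians(th))*y;A,B=[proj("wrist",M+z*.05+s*d) for s in(-.026,.026)]
        print(th,A.round(0),B.round(0),round(float(np.degrees(np.arctan((B[0]-A[0])/(B[1]-A[1])))),1))
    ms=nets.masks_of("wrist","filter_wing")
    if ms:
        m=ms[0]["region"].astype(np.uint8);print(np.round(ms[0]["box"]),m.sum())
        g=cv2.createCLAHE(3).apply(cv2.cvtColor(w,cv2.COLOR_BGR2GRAY));e=cv2.Canny(g,40,100)&(cv2.dilate(m,np.ones((5,5)))*255)
        L=cv2.HoughLinesP(e,1,np.pi/180,16,minLineLength=20,maxLineGap=4)
        for l in L[:14,0]: print(l.tolist(),round(float(np.degrees(np.arctan((l[2]-l[0])/(l[3]-l[1]+1e-6)))),1),end="; ")
E
python3 -c "from chk import *;chk()"
```

```text
32.05 [0.54053536 0.24255732 0.23394415] [-0.32436904 -0.24001434 -0.45786641] 0.07692429238670168 -358.30428046396037
filter_wing [([292.4, 240.3], 0.74), ([300.3, 362.5], 0.45)]
filter_mid [([306.8, 225.4], 0.59)]
start_key_top [([298.1, 363.1], 0.78)]
reset_key_top [([367.4, 381.8], 0.59)]
mouth [316.7 226.6] keys [374.6 388.1] [304.6 371. ]
-0.0005 wing ctr [298. 245.] top [285.1 257.6] flange top [309.1 234.1]
-0.0045 wing ctr [300.6 242.4] top [288.1 254.6] flange top [311.3 231.9]
60 [259. 221.] [311. 295.] 35.4
70 [264. 218.] [305. 297.] 27.3
80 [271. 216.] [299. 298.] 18.9
90 [278. 215.] [292. 297.] 10.0
100 [285. 215.] [285. 296.] 0.3
[265. 194. 349. 288.] 5339
[264, 215, 267, 240] 6.8; [307, 209, 309, 246] 3.1; [307, 268, 328, 259] -66.8; [265, 212, 287, 197] -55.7;
```

Angle is close to 90°, and height fits "locked" better than "under the lip". Lifting and moving over the round key, then checking again from there.

>>> step_arm([
  [[0,0,1.5,0],[0,0,2,0],[1.6,-3.2,0,0.04],[1.6,-3.2,0,0.04],[1.6,-3.2,0,0.04],[1.65,-3.3,0,0.04],[0,0,0,0],[0,0,0,0],[0,0,0,0]],
], grip=1)

```text
t: 33.1
tool_pos: [0.6039, 0.1134, 0.2669]
tool_rot: [-3.127, -0.297, -0.0]
contact_force: [0.0, 0.3, -0.2]
opening: -0.0003
```

Run:
```python
from chk import *
chk();print()
P,Rz=pts([0.6185,0.1877,0.1928,0.1026,0.131]);M=P[4];z=Rz@N
c="scene";viewer.get_image(c)
for th in("filter_wing","filter_mid","start_key_top","reset_key_top"): print(th,[(np.round(r["at"],1).tolist(),round(r["confidence"],2)) for r in nets.pinpoint(c,th)[:4]])
for q in(-.0005,-.0045): print(q,proj(c,M+z*(.0325+q)),proj(c,M+z*q))
print(proj(c,P[5]),proj(c,P[6]))
```

```text
33.1 [0.60388876 0.11339577 0.26692747] [ 0.00446844  0.33593    -0.24866783] -0.00025275550099688 -349.1558862238819
filter_wing [([124.6, 310.9], 0.79), ([226.0, 14.3], 0.61)]
filter_mid [([137.7, 293.3], 0.8), ([254.4, 28.8], 0.68)]
start_key_top [([233.3, 205.3], 0.67)]
reset_key_top [([232.1, 203.2], 0.41)]
mouth [259.2  28.3] keys [295.4 217.3] [232.2 208.1]
-0.0005 wing ctr [232.3  16. ] top [213.7   7.4] flange top [248.3  23.3]
-0.0045 wing ctr [236.1  17.7] top [218.1   9.5] flange top [251.5  24.8]
60 [193. -34.] [234.  49.] 26.4
70 [198. -40.] [229.  53.] 18.0
80 [204. -44.] [222.  56.] 10.3
90 [211. -46.] [216.  57.] 3.0
100 [218. -47.] [210.  57.] -4.0
[ 96. 267. 163. 322.] 2152
[112, 295, 148, 295] 90.0; [114, 305, 142, 298] -76.0; [108, 319, 140, 317] -86.4; 
filter_wing [([201.6, 234.5], 0.85), ([224.2, 215.7], 0.77), ([302.2, 174.6], 0.54), ([305.2, 142.9], 0.49)]
filter_mid [([203.4, 244.7], 0.74), ([304.3, 151.8], 0.71), ([224.8, 221.7], 0.64)]
start_key_top [([284.8, 177.4], 0.59)]
reset_key_top [([301.4, 171.2], 0.63)]
-0.0005 [304.53218857 142.60739111] [308.46995342 150.66435912]
-0.0045 [305.02205855 143.60970255] [308.94799475 151.64246824]
[302.51720519 172.93035552] [286.57728339 176.04717863]
```

Image measures are ambiguous at the 4 mm level, and pressing a key with the filter unlocked fails the run. I'll do a gentle back-turn test on the wing, which a locked filter resists.

>>> step_arm([
  [[-1.6,3.2,0,0],[-1.6,3.2,0,0],[-1.6,3.2,0,0],[-1.5,3.3,0,-0.04],[0,0,-3,-0.04],[0,0,-3,0],[0,0,-2.9,0],[0,0,0,0],[0,0,0,0]],
], grip=0.1)

```text
t: 34.4
tool_pos: [0.5396, 0.2419, 0.1756]
tool_rot: [3.136, 0.173, -0.007]
contact_force: [0.4, -0.0, -0.7]
opening: 0.077
```

>>> step_arm([
  [[0,0,0,0],[0,0,0,0],[0,0,0,0],[0,0,0,0],[0,0,0,0],[0,0,0,0],[0,0,0,0]],
], grip=0.83, squeeze=20)

```text
t: 34.98
tool_pos: [0.5413, 0.2423, 0.1791]
tool_rot: [-3.137, -0.173, -0.002]
contact_force: [-3.4, -1.0, 6.1]
opening: 0.0205
```

Run:
```python
from wing import *
o=readout.get_obs();print(o["t"],o["tool_pos"],o["contact_force"],o["wrist_torque"],o["opening"],np.degrees(2*np.arctan2(o["tool_rot"][1],o["tool_rot"][0])))
wing()
```

```text
34.9833 [0.54130713 0.24234162 0.17911991] [-3.36040593 -0.98825152  6.13622611] [-0.13519419  0.35594275 -0.03114337] 0.020505985356354728 -353.6987611800469
conf 0.55 box [261. 212. 359. 351.] area 7403
214 302 308 | 228 271 336 | 242 263 349 | 256 261 358 | 270 261 356 | 284 262 355 | 298 262 305 | 312 262 307 | 326 262 302 | 340 263 292 | 
[260, 250, 261, 300] 178.9; [261, 244, 294, 220] 54.0; [305, 296, 306, 273] 2.5; [290, 331, 307, 305] 33.2; [292, 338, 304, 316] 28.6; [266, 241, 295, 220] 54.1; [335, 225, 357, 248] 136.3;
```

>>> step_arm([
  [[0,0,0,0.06],[0,0,0,0.06],[0,0,0,0.06],[0,0,0,0],[0,0,0,0]],
])

```text
t: 35.5
tool_pos: [0.5413, 0.2421, 0.1793]
tool_rot: [3.108, 0.454, 0.002]
contact_force: [-3.5, -2.3, 6.5]
opening: 0.0199
```

Run:
```python
from wing import *
o=readout.get_obs();print(o["t"],o["tool_pos"],o["contact_force"],o["wrist_torque"],o["opening"],np.degrees(2*np.arctan2(o["tool_rot"][1],o["tool_rot"][0])))
wing()
```

```text
35.5 [0.54132303 0.24207606 0.17932724] [-3.46090796 -2.2966381   6.48011322] [-0.35626565  0.41258337 -0.13972766] 0.01991081668328741 16.603744584007575
conf 0.7 box [259. 218. 360. 352.] area 6892
228 276 331 | 242 264 345 | 256 262 353 | 270 261 354 | 284 262 353 | 298 262 304 | 312 262 306 | 326 262 303 | 340 262 293 | 
[305, 300, 305, 246] 0.0; [261, 273, 261, 305] 180.0; [261, 243, 295, 223] 59.5; [342, 243, 355, 268] 152.5; [291, 333, 306, 304] 27.3; [337, 266, 346, 289] 158.6; [300, 223, 322, 229] 105.3;
```

>>> step_arm([
  [[0,0,0,0.06],[0,0,0,0.06],[0,0,0,0.06],[0,0,0,0],[0,0,0,0]],
])

```text
t: 36.02
tool_pos: [0.541, 0.2426, 0.1797]
tool_rot: [-3.055, -0.729, -0.002]
contact_force: [-5.9, -0.0, 8.6]
opening: 0.02
```

Run:
```python
from wing import *
o=readout.get_obs();print(o["t"],o["tool_pos"],o["contact_force"],o["wrist_torque"],o["opening"],np.degrees(2*np.arctan2(o["tool_rot"][1],o["tool_rot"][0])))
```

```text
36.0167 [0.54099769 0.24255961 0.17971162] [-5.88020024 -0.0423875   8.62593811] [-0.0716312   0.66546421 -0.56611672] 0.019992601744841243 -333.14455149512384
```

>>> step_arm([
  [[0,0,0,0],[0,0,0,0],[0,0,0.5,0],[0,0,1,0],[0,0,2,-0.1],[0,0,2,-0.1],[0,0,0,-0.1],[0,0,0,-0.1],[0,0,0,0],[0,0,0,0]],
], grip=0.1)

```text
t: 36.85
tool_pos: [0.541, 0.2422, 0.2329]
tool_rot: [-3.139, -0.114, -0.001]
contact_force: [-0.7, -0.2, 1.0]
opening: 0.0769
```

```bash
python3 -c "from chk import *;chk()"
```

```text
36.85 [0.54103715 0.24224399 0.23285837] [-0.65618305 -0.15577413  0.95835738] 0.07686623510522261 -355.8445745170061
filter_wing [([289.0, 238.3], 0.67)]
filter_mid [([307.0, 222.5], 0.73)]
start_key_top [([292.1, 365.2], 0.75)]
reset_key_top [([359.8, 382.2], 0.69), ([307.3, 227.0], 0.66)]
mouth [313.  226.9] keys [363.9 388.7] [295.3 369.8]
-0.0005 wing ctr [294.  244.2] top [281.  256.1] flange top [305.3 234. ]
-0.0045 wing ctr [296.7 241.8] top [284.1 253.3] flange top [307.6 231.9]
60 [257. 219.] [305. 293.] 33.2
70 [262. 216.] [299. 295.] 25.1
80 [268. 214.] [293. 296.] 16.6
90 [275. 214.] [286. 296.] 7.7
100 [282. 214.] [280. 294.] -2.1
[260. 191. 345. 290.] 5456
[260, 218, 271, 259] 15.0; [300, 193, 317, 266] 13.1; [261, 215, 287, 198] -56.8; [297, 266, 311, 243] -31.3; [290, 289, 305, 264] -31.0; [263, 213, 284, 196] -51.0; [273, 261, 281, 289] 15.9;
```

Line angles went from about 95° to 83°, a 12° play that matches a 10 mm lug in a 15 mm notch, and the height fits locked (wing px (289,238) against 290,239 locked and 293,236 under the lip). One firmer back-turn will confirm the positive stop, then I'll re-centre.

>>> step_arm([
  [[0,0,-2.5,0.1],[0,0,-2.5,0.1],[0,0,-0.4,0.1],[0,0,0,0]],
])

```text
t: 37.48
tool_pos: [0.5391, 0.2417, 0.1752]
tool_rot: [3.087, 0.581, -0.009]
contact_force: [-0.2, 0.6, -0.7]
opening: 0.0767
```

>>> step_arm([
  [[0,0,0,0],[0,0,0,0],[0,0,0,0],[0,0,0,0],[0,0,0,0],[0,0,0,0],[0,0,0,0]],
], grip=0.83)

```text
t: 38.07
tool_pos: [0.5409, 0.2423, 0.1796]
tool_rot: [-3.088, -0.577, -0.001]
contact_force: [-3.7, -0.5, 5.8]
opening: 0.0199
```

>>> step_arm([
  [[0,0,0,0.07],[0,0,0,0.07],[0,0,0,0.07],[0,0,0,0],[0,0,0,0]],
])

```text
t: 38.48
tool_pos: [0.5414, 0.2433, 0.1804]
tool_rot: [-3.009, -0.895, -0.004]
contact_force: [-4.9, 1.0, 7.4]
opening: 0.0195
```

Run:
```python
from wing import *
o=readout.get_obs();print(o["t"],o["tool_pos"],o["contact_force"],o["wrist_torque"],o["opening"],np.degrees(2*np.arctan2(o["tool_rot"][1],o["tool_rot"][0])))
```

```text
38.4833 [0.5413947  0.24325133 0.18036602] [-4.89273043  0.97143518  7.39227276] [ 0.48248577  0.32002956 -0.82600705] 0.019467456379683366 -326.8814024979653
```

>>> step_arm([
  [[0,0,0,0.07],[0,0,0,0.07],[0,0,0,0],[0,0,0,0]],
])

```text
t: 38.82
tool_pos: [0.5424, 0.2429, 0.1804]
tool_rot: [-2.942, -1.1, -0.008]
contact_force: [-2.3, 0.8, 5.9]
opening: 0.0202
```

Run:
```python
from wing import *
o=readout.get_obs();print(o["t"],o["tool_pos"],o["contact_force"],o["wrist_torque"],o["opening"],np.degrees(2*np.arctan2(o["tool_rot"][1],o["tool_rot"][0])))
```

```text
38.8167 [0.54244848 0.242881   0.18037586] [-2.30428218  0.76503474  5.90065357] [ 0.25207719 -0.25346685 -1.45916066] 0.020159730504235928 -318.98667344387815
```

>>> step_arm([
  [[0,0,0,0],[0,0,0,0],[0,0,0.5,0],[0,0,1,-0.1],[0,0,2,-0.1],[0,0,2,-0.1],[0,0,0,-0.12],[0,0,0,-0.12],[0,0,0,-0.12],[0,0,0,0]],
], grip=0.1)

```text
t: 39.65
tool_pos: [0.5409, 0.2421, 0.2333]
tool_rot: [3.14, 0.092, -0.0]
contact_force: [-0.1, -0.4, -0.4]
opening: 0.0769
```

>>> step_arm([
  [[0,0,0,0],[0,0,0,0]],
])

```text
t: 39.82
tool_pos: [0.5408, 0.2422, 0.2331]
tool_rot: [3.14, 0.098, -0.001]
contact_force: [0.5, -0.5, -0.5]
opening: 0.0767
```

```bash
python3 -c "from chk import *;chk()"
```

```text
39.8167 [0.54075819 0.24219142 0.23308519] [ 0.51972914 -0.46531294 -0.51532981] 0.07670487922176737 3.592268802754978
filter_wing [([296.9, 241.1], 0.93)]
filter_mid [([310.9, 223.8], 0.79)]
start_key_top [([295.7, 365.5], 0.89)]
reset_key_top [([364.1, 381.7], 0.66)]
mouth [312.8 226.1] keys [365.1 386.8] [296.7 368.7]
-0.0005 wing ctr [293.9 243.4] top [281.  255.3] flange top [305.1 233.2]
-0.0045 wing ctr [296.6 241. ] top [284.  252.5] flange top [307.4 231.1]
60 [256. 218.] [306. 292.] 33.7
70 [262. 215.] [300. 294.] 25.7
80 [268. 214.] [293. 295.] 17.2
90 [275. 213.] [287. 295.] 8.3
100 [282. 214.] [280. 293.] -1.4
[262. 190. 346. 292.] 5458
[302, 198, 324, 259] 19.8; [264, 224, 294, 289] 24.8; [293, 246, 311, 224] -39.3; [294, 196, 316, 200] 79.7; [313, 283, 324, 263] -28.8; [264, 218, 284, 201] -49.6; [311, 286, 324, 260] -26.6; [339, 252, 347, 231] -20.9;
```

It followed the firm back-turn to about 75°, so it isn't positively locked now. Turning it clockwise to the stop again.

>>> step_arm([
  [[0,0,-2.0,0.1],[0,0,-2.0,0.1],[0,0,-1.3,0.1],[0,0,0,0.09],[0,0,0,0]],
])

```text
t: 40.53
tool_pos: [0.5401, 0.2419, 0.1788]
tool_rot: [3.062, 0.704, -0.004]
contact_force: [0.4, -0.0, 0.8]
opening: 0.0766
```

>>> step_arm([
  [[0,0,0,0],[0,0,0,0],[0,0,0,0],[0,0,0,0],[0,0,0,0],[0,0,0,0],[0,0,0,0]],
], grip=0.8)

```text
t: 41.12
tool_pos: [0.5419, 0.2425, 0.1811]
tool_rot: [-3.062, -0.7, -0.005]
contact_force: [3.0, 1.5, -0.5]
opening: 0.0183
```

>>> step_arm([
  [[0,0,0,-0.1],[0,0,0,-0.1],[0,0,0,-0.1],[0,0,0,-0.1],[0,0,0,-0.1],[0,0,0,0],[0,0,0,0]],
])

```text
t: 41.7
tool_pos: [0.5419, 0.2436, 0.183]
tool_rot: [-3.138, 0.076, -0.006]
contact_force: [-0.6, 3.5, 6.5]
opening: 0.0186
```

Run:
```python
from wing import *
o=readout.get_obs();print(o["t"],o["tool_pos"],o["contact_force"],o["wrist_torque"],o["opening"],np.degrees(2*np.arctan2(o["tool_rot"][1],o["tool_rot"][0])))
```

```text
41.7 [0.54191066 0.24359172 0.18296343] [-0.56050458  3.49538212  6.54122601] [ 0.52324399 -0.34299206  0.46279759] 0.01861602818115662 357.23236182455236
```

>>> step_arm([
  [[0,0,0,-0.1],[0,0,0,-0.1],[0,0,0,-0.05],[0,0,0,0],[0,0,0,0]],
])

```text
t: 42.12
tool_pos: [0.5434, 0.2439, 0.1834]
tool_rot: [-3.104, 0.46, -0.012]
contact_force: [2.1, 5.4, 4.1]
opening: 0.0185
```

Run:
```python
from wing import *
o=readout.get_obs();print(o["t"],o["tool_pos"],o["contact_force"],o["wrist_torque"],o["opening"],np.degrees(2*np.arctan2(o["tool_rot"][1],o["tool_rot"][0])))
```

```text
42.1167 [0.54336688 0.24385657 0.18341091] [2.14314443 5.37583024 4.12012308] [ 0.09578224 -1.51869416  1.61663811] 0.018493746338934407 343.138174254972
```

>>> step_arm([
  [[0,0,0,0],[0,0,0,0],[0,0,0.5,0],[0,0,1,0.1],[0,0,2,0.1],[0,0,1.5,0.1],[0,0,0,0.08],[0,0,0,0],[0,0,0,0]],
], grip=0.1)

```text
t: 42.87
tool_pos: [0.5404, 0.2419, 0.2299]
tool_rot: [3.139, 0.122, -0.002]
contact_force: [0.0, 0.5, -0.3]
opening: 0.0771
```

```bash
python3 -c "from chk import *;chk()"
```

```text
42.8667 [0.54041154 0.24189176 0.22985679] [ 0.021703    0.52864665 -0.32505983] 0.07709129819876039 4.436608892746265
filter_wing [([293.1, 368.0], 0.7)]
filter_mid [([307.4, 226.4], 0.56)]
start_key_top [([298.5, 366.7], 0.71)]
reset_key_top []
mouth [313.9 228.2] keys [363.7 391.9] [294.5 372. ]
-0.0005 wing ctr [294.7 245.7] top [281.4 257.8] flange top [306.  235.3]
-0.0045 wing ctr [297.3 243.3] top [284.5 254.9] flange top [308.4 233.2]
60 [257. 220.] [306. 296.] 32.7
70 [263. 217.] [300. 298.] 24.6
80 [269. 215.] [293. 298.] 16.2
90 [276. 215.] [286. 298.] 7.1
100 [283. 216.] [280. 296.] -2.6
[267. 189. 349. 287.] 5588
[311, 218, 311, 193] -0.0; [270, 209, 299, 191] -58.2; [289, 289, 308, 267] -40.8;
```

```bash
cat > reg.py <<'E'
from unit import *
P,Rz=pts([0.6185,0.1877,0.1928,0.1026,0.131]);M=P[4];z=Rz@N;x=Rz@U;y=Rz@np.array([0,1.,0])
def ext():
    o=readout.get_obs();c=viewer.calibration("wrist");Rt=Rn.from_rotvec(o["tool_rot"]).as_matrix()
    R=np.array(c["R"]);t=np.array(c["t"]).ravel();return R@Rt,R@o["tool_pos"]+t,np.array(c["camera_matrix"])
def cam(E,pos,rot):
    Rt=Rn.from_rotvec(rot).as_matrix();R=E[0]@Rt.T;return R,E[1]-R@pos,E[2]
def pj(C,X):
    p=(C[0]@X.T).T+C[1];p=p@C[2].T;return p[:,:2]/p[:,2:]
def best(G,pts2,rng=22):
    # mean normalised gradient along the curve normal, over shifts
    n=np.roll(pts2,-1,0)-np.roll(pts2,1,0);n=np.stack([n[:,1],-n[:,0]],1);n/=np.linalg.norm(n,axis=1)[:,None]+1e-9
    s=np.arange(-rng,rng+.1,1.);b=(-1,0,0)
    for du in s:
        for dv in s:
            q=(pts2+[du,dv]).astype(np.float32)
            gx=cv2.remap(G[0],q[:,0],q[:,1],1);gy=cv2.remap(G[1],q[:,0],q[:,1],1)
            v=np.abs((gx[:,0]*n[:,0]+gy[:,0]*n[:,1])).clip(0,40).mean()
            if v>b[0]: b=(v,du,dv)
    return b
def reg(im,C):
    g=cv2.GaussianBlur(cv2.cvtColor(im,cv2.COLOR_BGR2GRAY).astype(np.float32),(0,0),1.0);g=40*np.log(g+8)
    G=(cv2.Sobel(g,cv2.CV_32F,1,0),cv2.Sobel(g,cv2.CV_32F,0,1))
    a=np.linspace(0,2*np.pi,90,endpoint=False)
    circ=lambda r,h:pj(C,np.array([M+z*h+r*(np.cos(t)*x+np.sin(t)*y) for t in a]))
    col=best(G,circ(.037,0));fl=best(G,circ(.027,.014))
    r=[]
    for th in range(0,112,4):
        w=np.cos(np.radians(th))*x-np.sin(np.radians(th))*y;n=np.sin(np.radians(th))*x+np.cos(np.radians(th))*y
        s=np.linspace(-1,1,30);L=[M+z*.05+.026*k*w+.007*n for k in s]+[M+z*.05-.026*k*w-.007*n for k in s]
        r.append(best(G,pj(C,np.array(L)),14)+(th,))
    r.sort(reverse=True)
    dz=pj(C,np.array([M+z*.018]))-pj(C,np.array([M+z*.014]));print("collar",col,"flange",fl,"px per 4mm",dz.round(2),"wing",[tuple(np.round(k,1)) for k in r[:5]])
E
python3 - <<'E'
from reg import *
o=readout.get_obs();E=ext();im=viewer.get_image("wrist");cv2.imwrite("pics/n.png",im)
print(o["tool_pos"]);reg(im,cam(E,o["tool_pos"],o["tool_rot"]))
print("ref theta30");reg(cv2.imread("pics/m.png"),cam(E,np.array([.53015,.2416,.22095]),np.array([2.592,1.774,.004])))
E
```

```text
[0.54056294 0.24209548 0.22966973]
collar (np.float64(27.03292645302374), np.float64(-4.0), np.float64(-6.0)) flange (np.float64(31.206943776544804), np.float64(-5.0), np.float64(-5.0)) px per 4mm [[-2.39  2.18]] wing [(np.float64(19.2), np.float64(-2.0), np.float64(-14.0), np.float64(92.0)), (np.float64(18.9), np.float64(-2.0), np.float64(-14.0), np.float64(96.0)), (np.float64(17.0), np.float64(-1.0), np.float64(-12.0), np.float64(100.0)), (np.float64(16.3), np.float64(-2.0), np.float64(-14.0), np.float64(88.0)), (np.float64(14.6), np.float64(0.0), np.float64(-14.0), np.float64(104.0))]
ref theta30
collar (np.float64(32.51936804650603), np.float64(10.0), np.float64(-9.0)) flange (np.float64(35.58307814932945), np.float64(1.0), np.float64(-9.0)) px per 4mm [[-1.36  0.29]] wing [(np.float64(28.6), np.float64(8.0), np.float64(-14.0), np.float64(28.0)), (np.float64(26.8), np.float64(9.0), np.float64(-13.0), np.float64(24.0)), (np.float64(23.1), np.float64(10.0), np.float64(-7.0), np.float64(32.0)), (np.float64(22.7), np.float64(-5.0), np.float64(-3.0), np.float64(0.0)), (np.float64(21.9), np.float64(11.0), np.float64(-13.0), np.float64(20.0))]
```

Registration puts the flange at +1.7 mm relative to the nominal locked height (the under-lip state would be −4 mm) and the wing at about 94°. One more view from another position on the way to the keys.

>>> step_arm([
  [[0,0,2,0],[0,0,2,0],[1.0,-2.0,0,0],[1.0,-2.0,0,0],[1.0,-2.0,0,0.1],[0,0,0,0],[0,0,0,0],[0,0,0,0]],
], grip=1)

```text
t: 43.88
tool_pos: [0.5706, 0.1826, 0.2702]
tool_rot: [-3.129, -0.28, 0.001]
contact_force: [0.3, -0.5, 1.0]
opening: 0.0001
```

```bash
sed -i 's/pj(C,np.array(L)),14)/pj(C,np.array(L)),20)/' reg.py
python3 - <<'E'
from reg import *
o=readout.get_obs();E=ext();im=viewer.get_image("wrist");cv2.imwrite("pics/o.png",im)
print(o["t"],o["tool_pos"]);C=cam(E,o["tool_pos"],o["tool_rot"]);reg(im,C)
print(pj(C,np.array(P[4:])).round(0).tolist())
for th in("filter_wing","filter_mid","start_key_top","reset_key_top"): print(th,[(np.round(r["at"],1).tolist(),round(r["confidence"],2)) for r in nets.pinpoint("wrist",th)[:2]])
E
```

```text
43.8833 [0.57061304 0.18256058 0.27017612]
collar (np.float64(23.906486202556323), np.float64(9.0), np.float64(-5.0)) flange (np.float64(28.067946103581715), np.float64(-4.0), np.float64(-3.0)) px per 4mm [[-2.59  0.3 ]] wing [(np.float64(28.2), np.float64(0.0), np.float64(-5.0), np.float64(96.0)), (np.float64(26.4), np.float64(0.0), np.float64(-1.0), np.float64(100.0)), (np.float64(22.3), np.float64(18.0), np.float64(-1.0), np.float64(104.0)), (np.float64(22.0), np.float64(0.0), np.float64(-6.0), np.float64(92.0)), (np.float64(19.8), np.float64(18.0), np.float64(-2.0), np.float64(108.0))]
[[286.0, 135.0], [318.0, 298.0], [258.0, 283.0]]
filter_wing [([262.9, 135.7], 0.62), ([151.5, 354.3], 0.53)]
filter_mid [([282.5, 133.1], 0.58)]
start_key_top [([257.9, 280.1], 0.88)]
reset_key_top [([319.8, 294.5], 0.74)]
```

Run:
```python
from reg import *
o=readout.get_obs();E=ext();im=viewer.get_image("wrist");C=cam(E,o["tool_pos"],o["tool_rot"])
a=np.linspace(0,2*np.pi,90,endpoint=False)
circ=lambda r,h:pj(C,np.array([M+z*h+r*(np.cos(t)*x+np.sin(t)*y) for t in a]))
bb=lambda q:np.r_[q.min(0),q.max(0)].round(1)
print("model collar",bb(np.vstack([circ(.037,0),circ(.037,-.014)])))
for q in(-.0045,-.0005,.0075,.0105): print("model flange",q,bb(np.vstack([circ(.027,.0145+q),circ(.027,.0085+q)])))
for th in("socket","filter_mid"):
    for r in nets.masks_of("wrist",th)[:2]: print(th,np.round(r["box"],1),round(r["confidence"],2),r["region"].sum())
g=cv2.cvtColor(im,cv2.COLOR_BGR2GRAY)
# dark-pixel profile across collar through its centre (horizontal & vertical) in raw grey
c=pj(C,np.array([M]))[0].round().astype(int);print(c)
print("row",c[1],[int(v) for v in g[c[1]-3,c[0]-70:c[0]+70:3]])
print("row+25",[int(v) for v in g[c[1]+22,c[0]-70:c[0]+70:3]])
print("col",[int(v) for v in g[c[1]-65:c[1]+66:3,c[0]]])
```

```text
model collar [245.3  84.6 337.3 183. ]
model flange -0.0045 [249.   98.3 316.4 172.4]
model flange -0.0005 [246.2  98.  314.3 173.2]
model flange 0.0075 [240.3  97.5 310.1 174.9]
model flange 0.0105 [238.   97.2 308.4 175.5]
socket [255.6  78.9 339.4 184. ] 0.78 4021
filter_mid [241.6  96.4 317.8 176. ] 0.78 4813
filter_mid [164.2 351.  176.2 367.1] 0.55 70
[286 136]
row 136 [63, 63, 64, 63, 63, 63, 63, 64, 65, 99, 112, 112, 113, 114, 110, 88, 84, 84, 83, 83, 83, 113, 153, 166, 166, 166, 165, 166, 166, 166, 160, 123, 100, 48, 26, 19, 28, 16, 17, 40, 30, 59, 97, 99, 98, 99, 98]
row+25 [63, 64, 64, 63, 63, 62, 64, 63, 75, 110, 113, 113, 114, 113, 97, 85, 84, 83, 80, 96, 119, 141, 166, 166, 165, 166, 166, 164, 128, 47, 21, 18, 18, 19, 22, 15, 19, 23, 22, 58, 98, 97, 97, 97, 97, 99, 98]
col [97, 97, 81, 19, 18, 19, 19, 18, 22, 87, 163, 164, 165, 165, 165, 166, 165, 165, 166, 165, 166, 166, 166, 166, 166, 166, 166, 165, 165, 166, 166, 166, 156, 44, 18, 17, 12, 10, 44, 50, 51, 51, 50, 50]
```

Locked height and angle are consistent: flange-to-collar gap 26.5 px against 26 expected locked, and the wing registration is best at 96°. On-top and under-lip states don't fit. Now the round key.

>>> step_arm([
  [[2.0,-3.5,0,0],[1.95,-3.5,0,0],[0,0,-2.5,0],[0,0,-3.5,0],[0,0,-2.0,0],[0,0,0,0],[0,0,0,0]],
], squeeze=40)

```text
t: 44.87
tool_pos: [0.6095, 0.1122, 0.1891]
tool_rot: [-3.129, -0.282, 0.005]
contact_force: [0.9, -0.1, 0.7]
opening: -0.0001
```

>>> step_arm([
  [[0,0,-0.4,0],[0,0,-0.4,0],[0,0,0,0],[0,0,0,0]],
])

```text
t: 45.2
tool_pos: [0.6109, 0.1124, 0.1836]
tool_rot: [3.129, 0.283, 0.003]
contact_force: [-0.4, -0.4, 0.0]
opening: -0.0001
```

>>> step_arm([
  [[0,0,-0.4,0],[0,0,-0.4,0],[0,0,0,0]],
])

```text
t: 45.45
tool_pos: [0.6099, 0.1122, 0.1734]
tool_rot: [-3.129, -0.282, 0.002]
contact_force: [0.2, -0.5, -0.5]
opening: 0.0
```

>>> step_arm([
  [[0,0,-0.3,0],[0,0,-0.3,0],[0,0,0,0]],
])

```text
t: 45.7
tool_pos: [0.6099, 0.1122, 0.1674]
tool_rot: [-3.129, -0.282, 0.002]
contact_force: [0.6, 0.1, 0.0]
opening: 0.0001
```

>>> step_arm([
  [[0,0,-0.3,0],[0,0,0,0]],
])

```text
t: 45.87
tool_pos: [0.6103, 0.1122, 0.165]
tool_rot: [3.129, 0.282, -0.0]
contact_force: [0.3, 0.2, 0.7]
opening: -0.0001
```

>>> step_arm([
  [[0,0,-0.2,0],[0,0,0,0]],
])

```text
t: 46.03
tool_pos: [0.6108, 0.1123, 0.1638]
tool_rot: [-3.129, -0.282, -0.002]
contact_force: [-1.0, 0.2, 2.3]
opening: -0.0001
```

>>> step_arm([
  [[0,0,-0.2,0],[0,0,0,0]],
])

```text
t: 46.2
tool_pos: [0.6111, 0.1123, 0.1621]
tool_rot: [-3.129, -0.282, -0.003]
contact_force: [1.2, -0.4, 3.5]
opening: -0.0
```

>>> step_arm([
  [[0,0,-0.25,0],[0,0,-0.25,0],[0,0,0,0],[0,0,0,0]],
])

```text
t: 46.53
tool_pos: [0.6118, 0.1124, 0.1595]
tool_rot: [3.129, 0.282, 0.006]
contact_force: [-2.2, 0.4, 11.2]
opening: -0.0002
```

Reset key contact at TCP z 0.1645, bottomed with 11 N. Releasing it and going to the start key.

>>> step_arm([
  [[0,0,1,0],[0,0,3,0],[-2.6,-0.5,0,0],[-2.6,-0.5,0,0],[0,0,-2.5,0],[0,0,-2.5,0],[0,0,-0.4,0],[0,0,0,0],[0,0,0,0]],
])

```text
t: 47.28
tool_pos: [0.5584, 0.1022, 0.1424]
tool_rot: [-3.129, -0.282, 0.001]
contact_force: [1.6, -0.5, 0.2]
opening: 0.0
```

>>> step_arm([
  [[0,0,-0.3,0],[0,0,-0.3,0],[0,0,-0.2,0],[0,0,0,0]],
])

```text
t: 47.62
tool_pos: [0.5595, 0.1023, 0.1356]
tool_rot: [3.129, 0.282, 0.004]
contact_force: [0.3, 0.2, 3.5]
opening: 0.0002
```

>>> step_arm([
  [[0,0,-0.25,0],[0,0,-0.25,0],[0,0,-0.1,0],[0,0,0,0],[0,0,0,0]],
])

```text
t: 48.03
tool_pos: [0.5603, 0.1024, 0.1325]
tool_rot: [3.129, 0.282, 0.007]
contact_force: [-3.4, 0.1, 13.6]
opening: 0.0002
```

>>> step_arm([
  [[0,0,1,0],[0,0,3,0],[0,0,4,0],[0,0,4,0],[0.6,4,2,0],[0.6,4,0,0],[0,0,0,0],[0,0,0,0],[0,0,0,0]],
])

```text
t: 48.78
tool_pos: [0.5693, 0.179, 0.2656]
tool_rot: [3.128, 0.283, -0.004]
contact_force: [0.1, -0.3, 0.8]
opening: 0.0
```

Run:
```python
from reg import *
o=readout.get_obs();E=ext();im=viewer.get_image("wrist");C=cam(E,o["tool_pos"],o["tool_rot"])
print(o["t"],o["tool_pos"],o["contact_force"]);reg(im,C)
print(pj(C,np.array(P[4:])).round(0).tolist())
for th in("filter_wing","filter_mid","start_key_top","reset_key_top"): print(th,[(np.round(r["at"],1).tolist(),round(r["confidence"],2)) for r in nets.pinpoint("wrist",th)[:2]])
```

```text
48.7833 [0.56932096 0.17900193 0.26560461] [ 0.13778602 -0.29590536  0.83799978]
collar (np.float64(23.74506261191319), np.float64(9.0), np.float64(-2.0)) flange (np.float64(28.23499188088158), np.float64(-4.0), np.float64(-3.0)) px per 4mm [[-2.62  0.24]] wing [(np.float64(27.9), np.float64(0.0), np.float64(-4.0), np.float64(96.0)), (np.float64(26.3), np.float64(0.0), np.float64(-2.0), np.float64(100.0)), (np.float64(21.5), np.float64(1.0), np.float64(-6.0), np.float64(92.0)), (np.float64(21.1), np.float64(18.0), np.float64(0.0), np.float64(104.0)), (np.float64(18.6), np.float64(18.0), np.float64(-2.0), np.float64(108.0))]
[[288.0, 131.0], [321.0, 297.0], [260.0, 282.0]]
filter_wing [([262.3, 129.1], 0.76), ([149.6, 354.7], 0.61)]
filter_mid [([284.2, 128.6], 0.84)]
start_key_top [([260.6, 277.7], 0.54)]
reset_key_top [([320.6, 291.8], 0.93), ([262.1, 126.9], 0.56)]
```

Unchanged after the presses, and the arm is clear of everything. Handing in.

```bash
python3 -c "
from station import ctrl;print(ctrl.finish_job())"
```

```text
the job is handed in; nothing more can be done
None
```

I fitted the filter, turned it clockwise to its stop and let go. Then I pressed the round reset key fully down, let it up, and did the same with the start key. I handed the job in at about 49 s, and no verdict was reported. I inferred the lock from the camera; I never confirmed it directly.

**What I did:**
- **Grasp:** the first two grasps closed above the wing, because the real fingertips sit about 40 mm above the reported TCP. The third held.
- **Tilt:** the moves cannot tilt the tool, so I used the edge of the bore to swing the filter to the 27° lean while it was pinched lightly.
- **Push and turn:** I pushed it in until it was stiff (about 35 N) and turned it clockwise in two grips.
- **Keys:** both keys bottomed out, at 11 N (reset) and 14 N (start), and I lifted off each one.

**Last checks:**
- **Angle:** the wing measured about 94–96°, where 90° is nominal and 101° is the limit.
- **Height:** the flange height fits the locked position best. The readings scattered by a few mm, and some put it several mm higher.
- **After the presses:** the filter looked the same as before them, and the arm was clear with no contact force.

**What disagreed:** I tested the first turn by twisting the filter back. It gave way to about 75° under 1.5 N m, so either it had not clicked or I forced it out. I turned it to the stop again (1.6 N m) and did not repeat that test, so the final lock rests on the image measurements and the stop torque.

I did not re-measure the jar, bottle and bin at the end; I felt no contact with any of them.

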